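# Post the gate remote into the marked compartment of the key drum

## Task

Turn the cap of the round key drum by its bar handle until its slot points squarely at the compartment marked by the ball-topped stud, then take the gate remote out of the rack and post it, long edge down, through the slot's sprung flap into that compartment, keeping hold of it until it is well started through the flap instead of dropping it in from above. The rack only lets you hold the remote by its two ends and the slot only lets it in held by its broad faces, so set it down on the way (the cork pad is free) and take it again. Leave the flap shut, the cap still pointing at that compartment, and everything else where it stands.

Things in the scene. Friction and masses are not known exactly. Their poses are not given: they have to be found in the camera images.
- drum: Fixed round aluminium drum, 200 mm diameter, on a dark steel flange 268 mm in diameter and 12 mm thick; origin on the drum's vertical axis at the ledge surface. Open-topped inside with four quarter-circle compartments (floor 14 mm above the ledge), parted by 3 mm walls along the drum's own x and y axes; so the compartments' middles lie 45 degrees between these axes. The rotating cap covers it, cap top 101 mm above the ledge, 208 mm in diameter.
- cap (a joint): Angle of the cap about the vertical drum axis (rad, grows anticlockwise seen from above, free from -3.6 to 3.6, stays where it is left, about 0.05 N m of friction). At 0 the slot lies along the drum's own +x (over a wall between two compartments).
- handle (a point): Point on the cap's axis 120 mm above the ledge, in the black bar handle: 34 mm long along the slot direction, 14 mm thick, from 101 to 135 mm above the ledge. The point's x axis is the slot direction (from the handle to the slot).
- slot (a point): Centre of the slot's mouth in the cap's top face (101 mm above the ledge), 59 mm from the axis. The slot is radial: 66 mm long along the point's x axis, 25 mm wide along its y. At both ends of the slot stands a cheek plate 5 mm thick, 26 mm wide and 40 mm high above the cap, 66 mm clear between them, so that fingers fit beside the slot but not at its ends.
- pointer (a point): Imaginary point 118 mm from the drum axis, in line with the slot, just past the cap's small square nose: the direction in which the slot points. With the slot squarely over the marked compartment it lies above the ball-topped stud.
- flap (a joint): Black sprung flap 64 x 23.5 x 3 mm closing the slot, its upper face 3 mm below the cap's top, hinged along a long side; 0 is shut, about 1.4 rad is hanging open downwards. A few tenths of a newton push it open and it springs back up when nothing is in its way; the weight of the remote, once it is started and let go, carries it on through.
- ball_stud: Steel stud with a 23 mm ball on a thin stem, 35 mm high overall, on the flange outside the marked compartment, 118 mm from the drum axis, in line with the compartment's middle; origin at its foot, 12 mm above the ledge. The other three compartments have flat square tabs 20 x 20 x 6 mm there instead.
- remote_center (a point): Centre of the black plastic gate remote, a loose rounded block 58 mm long (its x axis) x 16 mm thick (its y axis) x 44 mm high (its z axis), 0.12 to 0.17 kg, two round grey buttons on both broad faces. It starts standing on its long edge in an end slot of the rack, its underside 8 mm above the ledge, its ends sticking out 10 mm past the slot plates on both sides.
- rack: Fixed steel rack; origin at the centre of its underside. Base 38 mm (its x) x 116 mm (its y) x 8 mm; three slots along its x axis at y = -36, 0 and +36 mm, each between two plates 3 mm thick, 38 mm long, standing to 54 mm above the ledge, 19 mm clear between them. The remote stands in one end slot, the key holder in the other.
- pad: Fixed empty cork pad 90 x 90 x 4 mm on the ledge; origin at the centre of its underside. A free place to set something down.
- key_holder: Slim folded key holder, 46 x 10 x 30 mm with a brass disc on top (54 mm high in all), in the other end slot of the rack; leave it there. Origin at the centre of its underside.
- bowl: Pale blue ceramic bowl, 140 mm across and 55 mm high, with a glass marble in it; bystander, origin under its centre.
- flashlight: Orange plastic flashlight lying along its x axis, 145 mm long, 42 mm head; bystander, origin under it.
- glasses_case: Silver aluminium sunglasses case, 62 x 160 x 42 mm; bystander, origin under its centre.
- spray: White plastic bottle, 48 mm diameter, 110 mm high; bystander, origin under its centre.
- padlock: Brass padlock standing on its base, 44 x 22 mm, 66 mm high; bystander, origin under its centre.
Mind the look-alikes: they are no part of the job. What is shaped like the part that bears remote_center but purple or white is not meant.

How it is judged (in metres and radians):
On the way, in this order (a step that is already met when the one before it is completed fails the run):
1. the cap's slot points at the compartment with the ball-topped stud, and the cap is at rest (horizontal distance between pointer and ball_stud below 0.018 m and velocity of joint cap between -0.1 and 0.1 rad/s), for 0.2 s.
2. the remote pushes the flap open while the slot points at the marked compartment (value of joint flap above 0.6 rad and horizontal distance between remote_center and slot below 0.03 m and horizontal distance between pointer and ball_stud below 0.018 m), for 0.1 s.
At the end, for the whole second after the job is handed in: The remote rests in the compartment with the ball-topped stud (its centre below 65 mm, under 92 mm from the drum axis and under 87 mm from the stud), the flap is shut (within 0.1 rad), and the pointer point is still within 18 mm of the stud (about 9 degrees) (height (world z) of remote_center below 0.065 m and horizontal distance between remote_center and drum below 0.092 m and horizontal distance between remote_center and ball_stud below 0.087 m and linear speed of remote below 0.02 m/s and value of joint flap below 0.1 rad and horizontal distance between pointer and ball_stud below 0.018 m); the robot touches nothing.
It fails at once if the remote is let go over the drum before its lower edge is about 8 mm below the top of the cap (horizontal distance between remote_center and drum below 0.11 m and height (world z) of remote_center above 0.115 m and contact force between the fingers and remote below 0.05 N).
It fails at once if a bystander is shifted by more than 30 mm (distance of any of key_holder, bowl, flashlight, glasses_case, spray, padlock from where it was at the start of the episode above 0.03 m).
It also fails if it takes over 72 s, if anything falls off the work surface, if the arm or the gripper's body presses on something with over 40 N, if the wrist force passes 120 N, or if a joint passes its speed limit or range.

## Robot

A 6-joint arm with a two-finger parallel gripper is mounted at the origin on the work surface. World frame = base frame: x ahead of the robot, y to its left, z up, the work surface at z = 0. Lengths are in m, angles in degrees, forces in N, time in s.
With the tool pointing down it reaches from about 0.4 to 0.925 m from the base axis. Payload 12.5 kg.
Tool frame: the origin (TCP) lies midway between the tips of the shut fingers; the grasp point (between the pads) lies 19 mm behind it; x points along the fingers, z is the direction in which the jaws open and shut, and the axes are right-handed (so a half turn about x gives the same grasp; the last joint's range is limited). The gripper opens to 95 mm and grips with 3 to 60 N. Pads are 20 mm wide; open, the fingers measure 119 mm over their backs; the gripper's body (75 mm by 180 mm) begins 59 mm behind the grasp point.
Start: joints at [-79.561, 28.126, 89.318, -0, 62.55, -6.05], TCP at [0.177, -0.599, 0.215] pointing down, gripper open.
Joint ranges: [-177.58, 177.58], [-47.91, 125.51], [2.72, 160], [-65.01, 245.01], [3.68, 167.84], [-153.87, 153.87]. Speed limits (degrees/s): [127.2, 127.2, 159.86, 180, 180, 180].

## Interface

Orientations are given as a 3x3 rotation matrix whose columns are the frame's x, y, z axes.
In Python, from plant import robot gives the robot as it stands.
- The arm moves only by the tool send_rows, never from a script. Its argument "rows" is a list of rows, each an object with "rot": the turn, a rotation vector about the tool's x, y, z in degrees, a list of three; "travel": the shift along the tool's x, y, z in cm, a list of three; "gripper": the finger opening in cm, from 0 to 9.51. A call has 1 to 20 rows; each row shifts and turns the commanded pose from where the row before left it, along the tool's axes as they then stand; what a row does not reach is not made up. A row lasts 1/8 s, in which the tool goes at most 62.5 mm and 10.7 degrees, less where a joint would pass 70% of its speed; a pose out of reach is approached as far as the arm can. A call is refused whole if a number of a shift passes 6.25 or a number of a turn 10.7, either way. A call with a gripper value outside its range is refused whole. The fingers move at their own pace and stop on an object; "squeeze" is the grip in N (left out, the last holds). Time passes only in rows, so rows that do not move let the fingers close. It gives the time, the measured TCP pose, the force and the opening at its end, in the units of the state.
- robot.get_obs(): the state, without advancing time (a new reading comes with each control period).
- robot.snapshot(name): name is "side" or "top" or "wrist"; returns the picture (384x512x3 uint8, red, green, blue); there is no depth.
- robot.get_calibration(name): a dict with "fov_y" (degrees; the focal length in pixels is half the picture's height over the tangent of half this angle, whatever the lens; pixels are square), "cx", "cy" (the principal point, pixels), "k1" (the pictures are not rectified: a ray, as slopes to the right and down, at radius r is drawn at 1 + k1 r^2 times it, then the intrinsics apply), "camera_from_world" (4x4, takes a point from world to camera coordinates). Camera axes: x right, y up, looking along -z (the intrinsics and any distortion apply to the point x, -y, -z); pixel columns grow to the right and rows downward; lengths in m; the calibration is good to about 2 mm. A picture is of the moment at which its call begins: read the wrist's pose just before it. get_calibration takes no time and is no camera call; for the wrist camera it gives the pose at the moment of the call.
- robot.finish_job(): hands the job in, once; it reports no verdict.
The state is a dict: "t": time; "joint_pos": joint angles; "qd": joint speeds; "joint_torque": joint torques, N m; "ee_pos": TCP position; "ee_rot": TCP orientation; "ft_force": force on the tool from outside, world axes, zero at the start; "ft_torque": the same for the moment, N m; "gripper_width": finger opening in m.
Only numpy, scipy, OpenCV 4.12 (cv2) and the standard library are available. Lean on these libraries where they do the work, as an engineer would, in place of code of your own. Each camera call takes 0.05 s, during which the arm holds its last target.

## Working session

There is one attempt and no reset: what is moved stays moved. The work goes in short steps, Python scripts to look and compute and a tool call to move; the robot and the scene stay as the last step left them, time stands still between calls to the robot, and variables do not carry over. Pictures are saved under pics/ and viewed, and the job is handed in when it is done.

Besides the shell and the picture viewer there is one more tool, called after "Request:" by a JSON object that holds its "op" and its "data", one argument or row to a line. send_rows: Moves the arm, as the interface text tells. Its arguments: {"type":"object","properties":{"rows":{"type":"array","items":{"type":"object","properties":{"rot":{"type":"array","items":{"type":"number"}},"travel":{"type":"array","items":{"type":"number"}},"gripper":{"type":"number"}}}},"squeeze":{"type":"number"}},"required":["rows"]}

```bash
ls; mkdir -p pics; cat > h.py <<'E'
import numpy as np, cv2, sys
sys.path.insert(0,'.')
from plant import robot
def snap(name,fn):
    c=robot.get_calibration(name); im=robot.snapshot(name)
    cv2.imwrite('pics/'+fn+'.png',im[:,:,::-1]); np.savez('pics/'+fn+'.npz',im=im,**{k:np.array(v) for k,v in c.items()})
    return im,c
def load(fn):
    d=np.load('pics/'+fn+'.npz'); return d['im'],{k:d[k] for k in d.files if k!='im'}
def K(c):
    f=192/np.tan(np.radians(float(c['fov_y']))/2); return np.array([[f,0,float(c['cx'])],[0,f,float(c['cy'])],[0,0,1]])
def ray(c,uv):
    p=cv2.undistortPoints(np.array([[uv]],float),K(c),np.array([float(c['k1']),0,0,0]),None) 
    # OpenCV inverts x(1+k1 r^2)
    x,y=p[0,0]; T=np.linalg.inv(np.array(c['camera_from_world']))
    d=T[:3,:3]@np.array([x,-y,-1.]); return T[:3,3],d/np.linalg.norm(d)
def onz(c,uv,z):
    o,d=ray(c,uv); return o+d*(z-o[2])/d[2]
def proj(c,P):
    p=np.array(c['camera_from_world'])@np.append(P,1); x,y=p[0]/-p[2],-p[1]/-p[2]
    s=1+float(c['k1'])*(x*x+y*y); k=K(c); return np.array([k[0,0]*x*s+k[0,2],k[1,1]*y*s+k[1,2]])
def tri(c1,u1,c2,u2):
    o1,d1=ray(c1,u1);o2,d2=ray(c2,u2)
    t=np.linalg.lstsq(np.c_[d1,-d2],o2-o1,rcond=None)[0]
    a,b=o1+t[0]*d1,o2+t[1]*d2; return (a+b)/2,np.linalg.norm(a-b)
def crop(fn,out,x0,x1,y0,y1,s):
    im=load(fn)[0][y0:y1,x0:x1,::-1]; cv2.imwrite('pics/'+out+'.png',cv2.resize(im,None,fx=s,fy=s,interpolation=cv2.INTER_CUBIC))
E
python3 - <<'E'
from h import *
np.set_printoptions(precision=4,suppress=True)
o=robot.get_obs(); print(o)
for n in ('top','side','wrist'):
    im,c=snap(n,n+'0'); print(n,c)
E
```

```text
pics
{'t': 0.0, 'joint_pos': array([-79.5608,  28.1643,  89.3511,   0.0004,  62.5496,  -6.0519]), 'qd': array([ 0.0456,  0.0478,  0.0435, -0.0089, -0.057 ,  0.0544]), 'joint_torque': array([  0.0032, -61.264 , -25.818 ,   0.0694,   0.0483,  -0.0001]), 'ee_pos': array([ 0.1774, -0.599 ,  0.2141]), 'ee_rot': array([[-0.0002,  0.9589,  0.2839],
       [ 0.0011,  0.2839, -0.9589],
       [-1.    ,  0.0001, -0.0011]]), 'ft_force': array([-0.2736, -0.164 , -0.8185]), 'ft_torque': array([-0.0213,  0.0254, -0.0314]), 'gripper_width': 0.09524043597376307}
top {'fov_y': 51.226519865298286, 'cx': 258.08959679773125, 'cy': 191.11434112864092, 'k1': -0.12460320709960372, 'camera_from_world': array([[-0.0084, -1.    , -0.0031,  0.0139],
       [ 0.994 , -0.0087,  0.1094, -0.5882],
       [-0.1095, -0.0022,  0.994 , -1.3076],
       [ 0.    ,  0.    ,  0.    ,  1.    ]])}
side {'fov_y': 46.97807880294027, 'cx': 254.44560370688066, 'cy': 189.09766759594342, 'k1': -0.06112296870845882, 'camera_from_world': array([[-0.8506, -0.5256,  0.0113,  0.4772],
       [ 0.3167, -0.4951,  0.809 , -0.2375],
       [-0.4197,  0.6918,  0.5876, -1.222 ],
       [ 0.    ,  0.    ,  0.    ,  1.    ]])}
wrist {'fov_y': 71.86391225624197, 'cx': 256.76646146158197, 'cy': 194.02736537735078, 'k1': -0.025741596715002688, 'camera_from_world': array([[ 0.2842, -0.9588, -0.0003, -0.6241],
       [ 0.9277,  0.275 , -0.2524,  0.0277],
       [ 0.242 ,  0.0715,  0.9676, -0.3896],
       [ 0.    ,  0.    ,  0.    ,  1.    ]])}
```

View pics/top0.png

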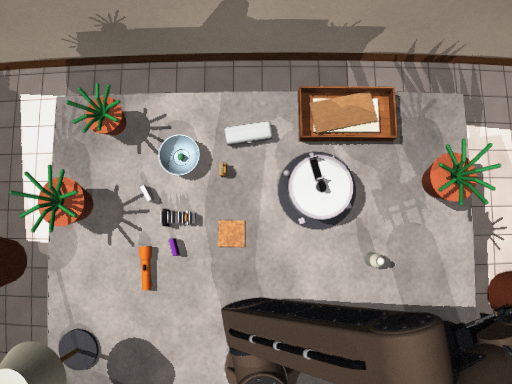

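View pics/side0.png

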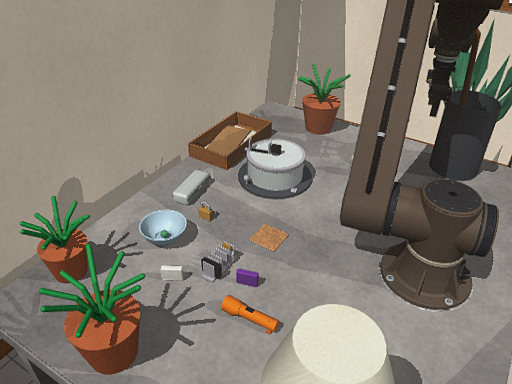

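View pics/wrist0.png

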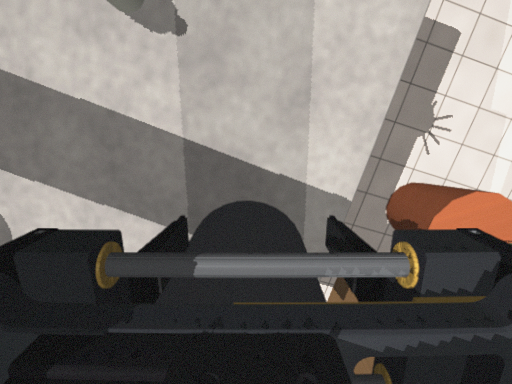

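```bash
python3 - <<'E'
from h import *
crop('top0','c1',265,375,130,240,7)
crop('side0','c2',230,325,120,205,8)
crop('top0','c3',130,250,165,265,6)
crop('side0','c4',150,290,220,300,5)
E
```

```text
(no output)
```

View pics/c1.png

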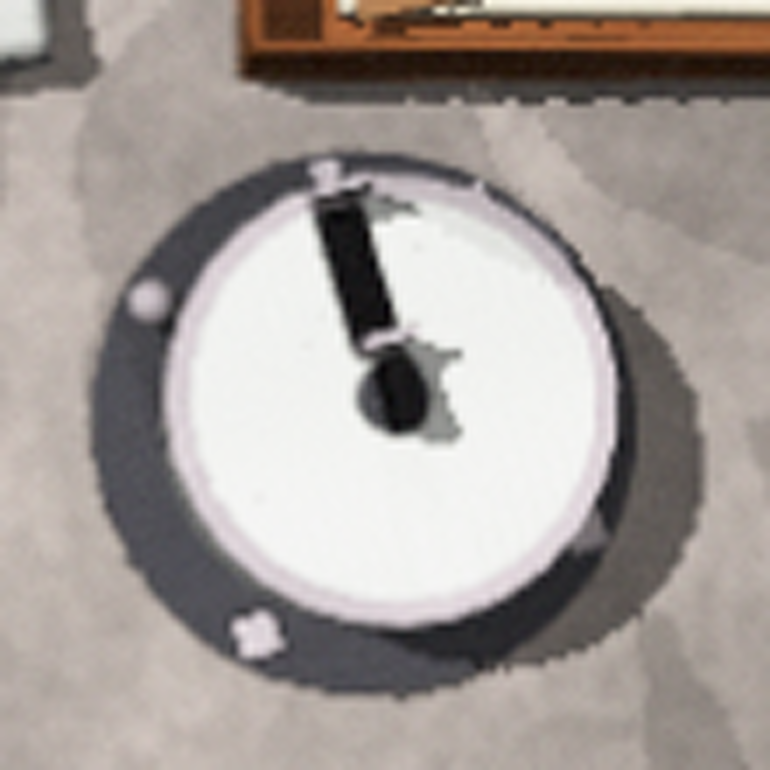

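View pics/c2.png

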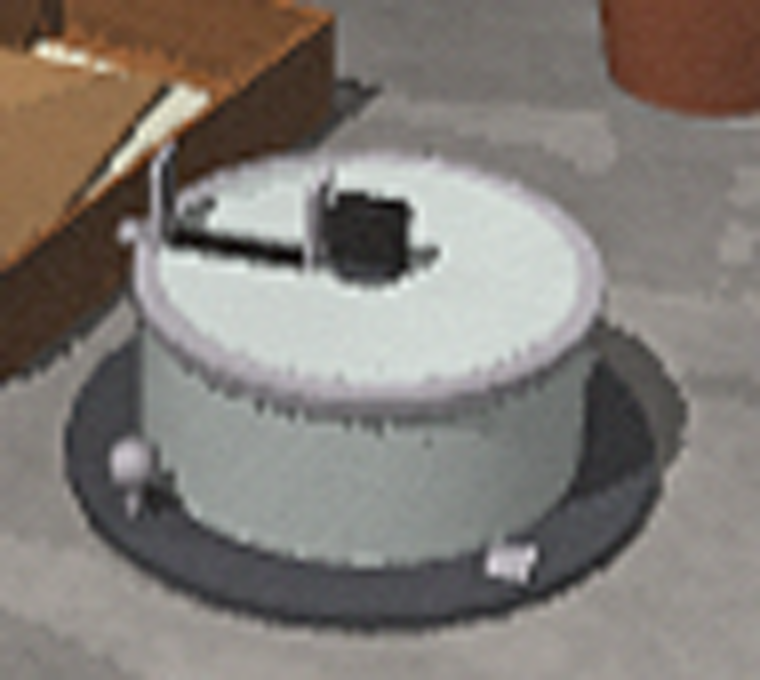

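View pics/c3.png

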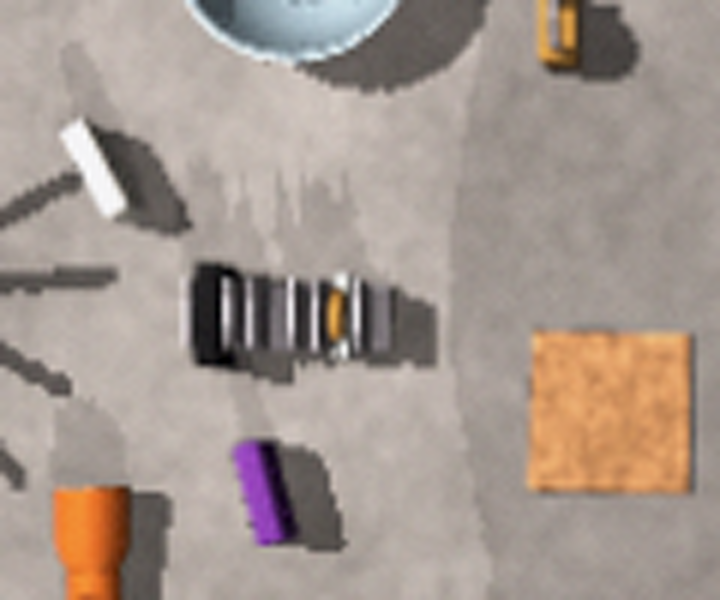

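View pics/c4.png

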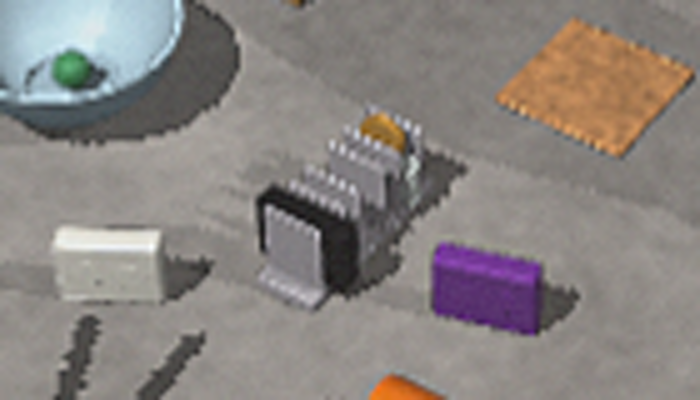

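Candidates for the remote: black block in rack's left slot (top 165,217), purple block (174,247), and white block (146,193). By the description it is the black one, and the crop shows it standing in the rack's end slot. The stud is the ball at top (286,173). The light bit at (311,154) is the cap's nose. Now I'll measure.

```bash
cat > m1.py <<'E'
from h import *
np.set_printoptions(precision=4,suppress=True)
im,c=load('top0'); ims,cs=load('side0')
g=im.astype(int)
def pts_to_world(cnt,z): return np.array([onz(c,p,z)[:2] for p in cnt.reshape(-1,2)])
def circ(P,it=6):
    m=np.ones(len(P),bool)
    for _ in range(it):
        A=np.c_[2*P[m],np.ones(m.sum())]; s=np.linalg.lstsq(A,(P[m]**2).sum(1),rcond=None)[0]
        r=np.sqrt(s[2]+s[0]**2+s[1]**2); e=np.abs(np.linalg.norm(P-s[:2],axis=1)-r); m=e<max(0.003,1.5*np.median(e))
    return s[:2],r,m.mean()
# cap: bright region
roi=np.zeros(im.shape[:2],bool); roi[140:232,270:362]=1
m=((g.min(2)>195)&roi).astype(np.uint8); m=cv2.morphologyEx(m,cv2.MORPH_CLOSE,np.ones((5,5)))
n,l,st,ce=cv2.connectedComponentsWithStats(m); k=1+st[1:,4].argmax()
cn=max(cv2.findContours((l==k).astype(np.uint8),0,1)[0],key=len)
print('cap',circ(pts_to_world(cn,.101)))
# stud
print('stud top',onz(c,(286.4,172.9),.0355), proj(c,onz(c,(286.4,172.9),.0355)))
su=(230+131/8,120+462/8); print('stud tri',tri(c,(286.4,172.9),cs,su))
for n,p in {'tabA':(258,635),'tabB':(595,535),'nose':(325,172)}.items():
    print(n,onz(c,(265+p[0]/7,130+p[1]/7),.018 if n[0]=='t' else .095))
hu=(265+402/7,130+395/7); print('handle',onz(c,hu,.135))
for n,p in {'slot in':(378,345),'slot out':(342,200)}.items(): print(n,onz(c,(265+p[0]/7,130+p[1]/7),.099))
# pad
m=((g[...,0]>180)&(g[...,2]<130)&(g[...,1]>100)).astype(np.uint8); m[:215]=0;m[250:]=0;m[:,:210]=0;m[:,250:]=0
cn=max(cv2.findContours(m,0,1)[0],key=len); r=cv2.minAreaRect(cn.reshape(-1,2).astype(np.float32)); print('pad',r,onz(c,r[0],.004)); print(pts_to_world(cv2.boxPoints(r),.004))
# remote top
roi=np.zeros(im.shape[:2],bool); roi[205:230,160:172]=1
m=((g.max(2)<50)&roi).astype(np.uint8); cn=max(cv2.findContours(m,0,1)[0],key=len); r=cv2.minAreaRect(cn.reshape(-1,2).astype(np.float32)); print('remote',r); print(pts_to_world(cv2.boxPoints(r),.052),onz(c,r[0],.052))
for n,p in {'tl':(203,262),'tr':(235,265),'bl':(195,362),'br':(225,366)}.items(): print(n,onz(c,(130+p[0]/6,165+p[1]/6),.052))
E
python3 m1.py
```

```text
cap (array([ 0.5925, -0.1901]), np.float64(0.09888506239264018), np.float64(0.5943775100401606))
stud top [ 0.6486 -0.0867  0.0355] [286.4 172.9]
stud tri (array([ 0.6484, -0.0868,  0.0353]), np.float64(0.0005612354049103406))
tabA [ 0.4885 -0.1373  0.018 ]
tabB [ 0.5349 -0.302   0.018 ]
nose [ 0.6986 -0.1645  0.095 ]
handle [ 0.5898 -0.1909  0.135 ]
slot in [ 0.6173 -0.1863  0.099 ]
slot out [ 0.6846 -0.1715  0.099 ]
pad ((231.0, 233.0), (26.0, 26.0), 90.0) [0.4496 0.1018 0.004 ]
[[0.4939 0.146 ]
 [0.4932 0.0576]
 [0.4055 0.0581]
 [0.406  0.146 ]]
remote ((166.0, 217.0), (16.0, 8.0), 90.0)
[[0.5294 0.3271]
 [0.5292 0.3003]
 [0.4765 0.2997]
 [0.4765 0.3264]] [0.5028 0.3133 0.052 ]
tl [0.5304 0.321  0.052 ]
tr [0.5287 0.3031 0.052 ]
bl [0.4754 0.3247 0.052 ]
br [0.4732 0.308  0.052 ]
```

The drum axis is about (0.590, -0.191), the stud 118 mm from it at about 61°, the slot at about 13°. I'll move over the drum and refine with the wrist camera.

Request:
{"op": "send_rows", "data": {
  "rows": [
    {"travel":[-0.6,4.27,-2.28],"gripper":9.5},
    {"travel":[-0.6,4.27,-2.28],"gripper":9.5},
    {"travel":[-0.6,4.27,-2.28],"gripper":9.5},
    {"travel":[-0.6,4.27,-2.28],"gripper":9.5},
    {"travel":[-0.6,4.27,-2.28],"gripper":9.5},
    {"travel":[-0.6,4.27,-2.28],"gripper":9.5},
    {"travel":[-0.6,4.27,-2.28],"gripper":9.5},
    {"travel":[-0.6,4.27,-2.28],"gripper":9.5},
    {"travel":[-0.6,4.27,-2.28],"gripper":9.5},
    {"travel":[-0.6,4.27,-2.28],"gripper":9.5},
    {"travel":[-0.6,3.0,-1.6],"gripper":9.5},
    {"travel":[0,2.0,-1.0],"gripper":9.5},
    {"travel":[0,0,0],"gripper":9.5},
    {"travel":[0,0,0],"gripper":9.5}
  ]
}}

```text
validation failed for argument at $.ro...
```

```bash
python3 - <<'E'
from h import *
np.set_printoptions(precision=4,suppress=True)
im,c=snap('wrist','w1'); o=robot.get_obs(); print(o['t'],o['ee_pos'],o['ee_rot'],o['joint_pos'])
T=np.linalg.inv(c['camera_from_world']); print(T[:3,3],-T[:3,2])
E
```

```text
0.2 [ 0.1774 -0.5992  0.2143] [[-0.0001  0.9589  0.2839]
 [ 0.0006  0.2839 -0.9589]
 [-1.      0.     -0.0006]] [-79.5586  28.1511  89.3354  -0.0016  62.5484  -6.0491]
[ 0.246  -0.5781  0.3839] [-0.242  -0.0716 -0.9676]
```

View pics/w1.png

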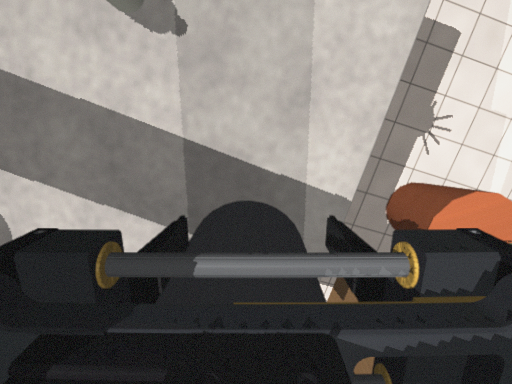

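The call was refused, probably because `rot` was left out. I'll send it again with every field.

Request:
{"op": "send_rows", "data": {
  "rows": [
    {"rot":[0,0,0],"travel":[-0.6,4.27,-2.28],"gripper":9.5},
    {"rot":[0,0,0],"travel":[-0.6,4.27,-2.28],"gripper":9.5},
    {"rot":[0,0,0],"travel":[-0.6,4.27,-2.28],"gripper":9.5},
    {"rot":[0,0,0],"travel":[-0.6,4.27,-2.28],"gripper":9.5},
    {"rot":[0,0,0],"travel":[-0.6,4.27,-2.28],"gripper":9.5},
    {"rot":[0,0,0],"travel":[-0.6,4.27,-2.28],"gripper":9.5},
    {"rot":[0,0,0],"travel":[-0.6,4.27,-2.28],"gripper":9.5},
    {"rot":[0,0,0],"travel":[-0.6,4.27,-2.28],"gripper":9.5},
    {"rot":[0,0,0],"travel":[-0.6,4.27,-2.28],"gripper":9.5},
    {"rot":[0,0,0],"travel":[-0.6,4.27,-2.28],"gripper":9.5},
    {"rot":[0,0,0],"travel":[-0.6,3.0,-1.6],"gripper":9.5},
    {"rot":[0,0,0],"travel":[0,2.0,-1.0],"gripper":9.5},
    {"rot":[0,0,0],"travel":[0,0,0],"gripper":9.5},
    {"rot":[0,0,0],"travel":[0,0,0],"gripper":9.5}
  ],
  "squeeze": 15
}}

```text
t: 1.95
ee_pos: [0.5621, -0.221, 0.2803]
ee_rot: [[-0.001, 0.959, 0.283], [0.0, 0.283, -0.959], [-1.0, -0.001, -0.0]]
ft_force: [-0.4, -0.7, 0.1]
gripper_width: 0.095
```

```bash
python3 - <<'E'
from h import *
np.set_printoptions(precision=4,suppress=True)
im,c=snap('wrist','w2'); o=robot.get_obs(); print(o['t'],o['ee_pos'],o['ee_rot'],o['joint_pos'])
E
```

```text
2.0 [ 0.562  -0.2211  0.2804] [[-0.0006  0.9592  0.2829]
 [ 0.      0.2829 -0.9592]
 [-1.     -0.0006 -0.0002]] [-27.735   23.1327  87.3331  -0.017   69.5646  45.8377]
```

View pics/w2.png

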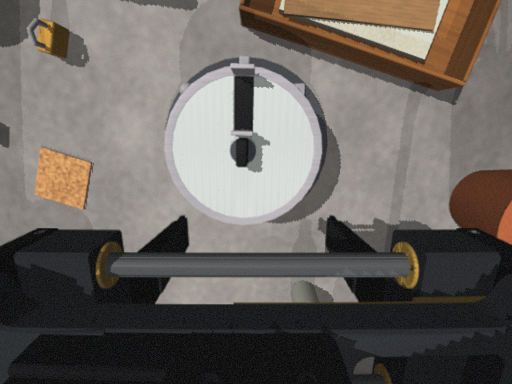

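```bash
cat > m2.py <<'E'
from h import *
np.set_printoptions(precision=4,suppress=True)
fn=sys.argv[1]
im,c=load(fn); g=im.astype(int); crop(fn,fn+'c',155,335,45,230,4)
m=(g.min(2)>150).astype(np.uint8); m[228:]=0; m[:,:155]=0; m[:,335:]=0; m[:60]=0
m=cv2.morphologyEx(m,cv2.MORPH_CLOSE,np.ones((13,13)))
n,l,st,ce=cv2.connectedComponentsWithStats(m);k=1+st[1:,4].argmax()
cn=max(cv2.findContours((l==k).astype(np.uint8),0,1)[0],key=len).reshape(-1,2)
P=np.array([onz(c,p,.101)[:2] for p in cn]); msk=np.ones(len(P),bool)
for _ in range(8):
    A=np.c_[2*P[msk],np.ones(msk.sum())]; s=np.linalg.lstsq(A,(P[msk]**2).sum(1),rcond=None)[0]
    r=np.sqrt(s[2]+s[0]**2+s[1]**2); e=np.abs(np.linalg.norm(P-s[:2],axis=1)-r); msk=e<max(.002,1.5*np.median(e))
print('cap',s[:2],r,msk.mean())
E
python3 m2.py w2
```

```text
cap [ 0.5922 -0.1861] 0.10667659032971669 0.592896174863388
```

View pics/w2c.png

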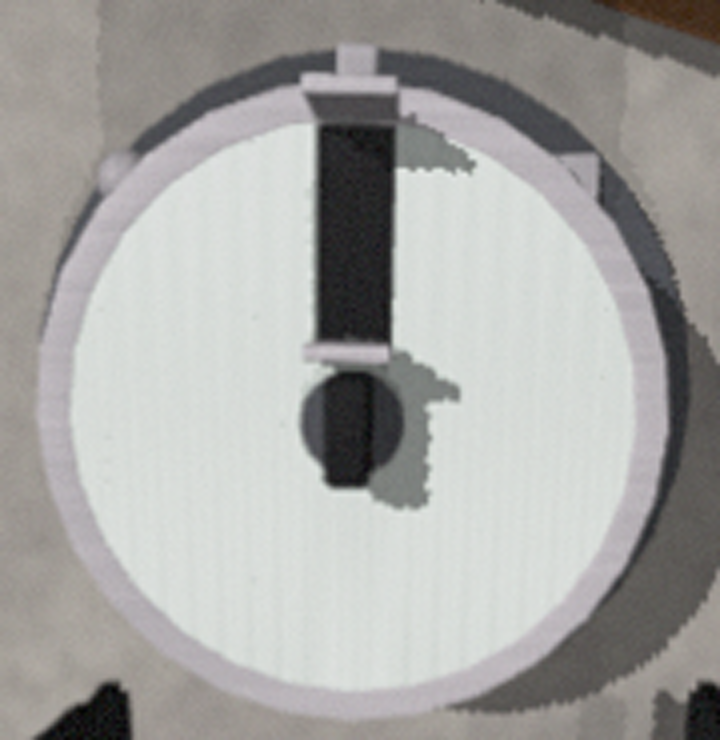

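```bash
python3 - <<'E'
from h import *
np.set_printoptions(precision=4,suppress=True)
im,c=load('w2')
f=lambda p,z:onz(c,(155+p[0]/4,45+p[1]/4),z)
A=f((355,342),.099);B=f((357,128),.099); print('slot',A,B,np.degrees(np.arctan2(*(B-A)[[1,0]])),np.linalg.norm(B-A))
print('disc',f((353,421),.102)); print('L,R,bot',f((38,395),.097),f((668,400),.097),f((353,718),.097)); print('noz',f((357,58),.095))
h=f((352,372),.135),f((348,470),.135); print('handle top',h)
print('stud',f((119,170),.0355),'tabC',f((583,165),.018))
P=np.array([f(p,.101)[:2] for p in [(38,395),(668,400),(353,718),(100,570),(600,580),(100,225),(560,160)]])
s=np.linalg.lstsq(np.c_[2*P,np.ones(7)],(P**2).sum(1),rcond=None)[0];print('circ',s[:2],np.sqrt(s[2]+s[0]**2+s[1]**2))
E
```

```text
slot [ 0.6193 -0.1859  0.099 ] [ 0.6815 -0.169   0.099 ] 15.2705942975231 0.06443870812646318
disc [ 0.5951 -0.1923  0.102 ]
L,R,bot [ 0.5735 -0.0903  0.097 ] [ 0.6306 -0.2897  0.097 ] [ 0.494  -0.2205  0.097 ]
noz [ 0.7014 -0.1631  0.095 ]
handle top (array([ 0.612 , -0.1889,  0.135 ]), array([ 0.5841, -0.1955,  0.135 ]))
stud [ 0.6522 -0.0833  0.0355] tabC [ 0.705  -0.2483  0.018 ]
circ [ 0.5953 -0.1926] 0.10147947606265935
```

Request:
{"op": "send_rows", "data": {
  "rows": [
    {"rot":[1.4,0,0],"travel":[0,1.9,-0.9],"gripper":6},
    {"rot":[0,0,0],"travel":[1,1.9,-0.9],"gripper":6},
    {"rot":[0,0,0],"travel":[4,0,0],"gripper":6},
    {"rot":[0,0,0],"travel":[4,0,0],"gripper":6},
    {"rot":[0,0,0],"travel":[4,0,0],"gripper":6},
    {"rot":[0,0,0],"travel":[3,0,0],"gripper":6},
    {"rot":[0,0,0],"travel":[1.2,0,0],"gripper":6},
    {"rot":[0,0,0],"travel":[0,0,0],"gripper":6}
  ]
}}

```text
t: 3.0
ee_pos: [0.5943, -0.1927, 0.1082]
ee_rot: [[-0.001, 0.965, 0.26], [0.0, 0.26, -0.965], [-1.0, -0.001, -0.001]]
ft_force: [-0.7, 0.3, -0.5]
gripper_width: 0.0598
```

```bash
python3 - <<'E'
from h import *
np.set_printoptions(precision=4,suppress=True)
im,c=snap('wrist','w3'); o=robot.get_obs(); print(o['t'],o['ee_pos'],o['ee_rot'],o['joint_pos'],o['ft_force'])
E
```

```text
3.05 [ 0.5947 -0.1929  0.1091] [[ 0.0005  0.9655  0.2604]
 [-0.0003  0.2604 -0.9655]
 [-1.      0.0004  0.0004]] [-24.0158  34.7929  95.2886  -0.0055  49.8846  50.8913] [-0.3937 -0.4972  0.8316]
```

View pics/w3.png

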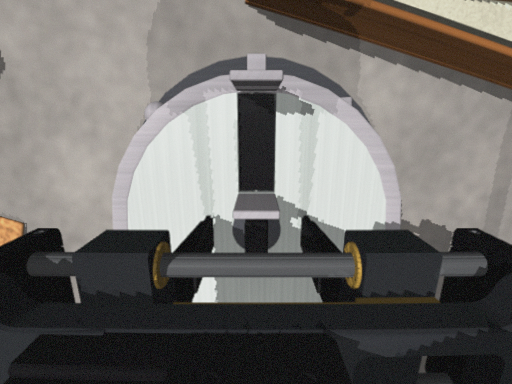

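The handle sits centred between the fingers (column about 256). Closing.

Request:
{"op": "send_rows", "data": {
  "rows": [
    {"rot":[0,0,0],"travel":[0,0,0],"gripper":0.8},
    {"rot":[0,0,0],"travel":[0,0,0],"gripper":0.8},
    {"rot":[0,0,0],"travel":[0,0,0],"gripper":0.8},
    {"rot":[0,0,0],"travel":[0,0,0],"gripper":0.8},
    {"rot":[0,0,0],"travel":[0,0,0],"gripper":0.8},
    {"rot":[0,0,0],"travel":[0,0,0],"gripper":0.8}
  ],
  "squeeze": 15
}}

```text
t: 3.8
ee_pos: [0.5942, -0.1922, 0.1087]
ee_rot: [[-0.0, 0.966, 0.26], [0.001, 0.26, -0.966], [-1.0, -0.0, -0.001]]
ft_force: [-1.9, 4.1, 1.3]
gripper_width: 0.0138
```

Request:
{"op": "send_rows", "data": {
  "rows": [
    {"rot":[-3,0,0],"travel":[0,0,0],"gripper":0.8},
    {"rot":[-6,0,0],"travel":[0,0,0],"gripper":0.8},
    {"rot":[-6,0,0],"travel":[0,0,0],"gripper":0.8},
    {"rot":[-6,0,0],"travel":[0,0,0],"gripper":0.8},
    {"rot":[-6,0,0],"travel":[0,0,0],"gripper":0.8},
    {"rot":[-6,0,0],"travel":[0,0,0],"gripper":0.8},
    {"rot":[-6,0,0],"travel":[0,0,0],"gripper":0.8},
    {"rot":[-5,0,0],"travel":[0,0,0],"gripper":0.8},
    {"rot":[-3,0,0],"travel":[0,0,0],"gripper":0.8},
    {"rot":[0,0,0],"travel":[0,0,0],"gripper":0.8},
    {"rot":[0,0,0],"travel":[0,0,0],"gripper":0.8}
  ]
}}

```text
t: 5.18
ee_pos: [0.5941, -0.192, 0.1087]
ee_rot: [[-0.001, 0.468, 0.884], [0.001, 0.884, -0.468], [-1.0, 0.0, -0.001]]
ft_force: [-1.8, 3.8, 3.0]
gripper_width: 0.0135
```

```bash
python3 - <<'E'
from h import *
np.set_printoptions(precision=4,suppress=True)
im,c=snap('wrist','w4'); o=robot.get_obs(); print(o['t'],o['ee_pos'],o['ee_rot'],o['joint_pos'],o['ft_force'])
E
```

```text
5.225 [ 0.5941 -0.192   0.1087] [[-0.0008  0.4678  0.8838]
 [ 0.0008  0.8838 -0.4678]
 [-1.      0.0003 -0.0011]] [-23.9817  34.7973  95.3689   0.0287  49.8966   3.8934] [-1.6333  5.6573  2.8091]
```

View pics/w4.png

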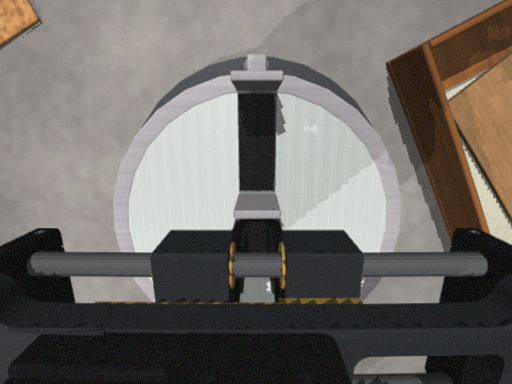

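The cap turned with the gripper and the stud is now hidden behind the nose. I'll open, rise and check.

Request:
{"op": "send_rows", "data": {
  "rows": [
    {"rot":[0,0,0],"travel":[0,0,0],"gripper":6},
    {"rot":[0,0,0],"travel":[0,0,0],"gripper":6},
    {"rot":[0,0,0],"travel":[0,0,0],"gripper":6},
    {"rot":[0,0,0],"travel":[0,0,0],"gripper":6},
    {"rot":[0,0,0],"travel":[-4,0,0],"gripper":6},
    {"rot":[0,0,0],"travel":[-5,-1,0],"gripper":7.5},
    {"rot":[0,0,0],"travel":[-5,-3,0],"gripper":7.5},
    {"rot":[0,0,0],"travel":[-4,-3,0],"gripper":7.5},
    {"rot":[0,0,0],"travel":[0,0,0],"gripper":7.5}
  ]
}}

```text
t: 6.35
ee_pos: [0.5616, -0.2564, 0.2918]
ee_rot: [[0.005, 0.47, 0.883], [-0.003, 0.883, -0.47], [-1.0, -0.001, 0.006]]
ft_force: [0.6, -0.4, -0.4]
gripper_width: 0.0749
```

```bash
python3 - <<'E'
from h import *
np.set_printoptions(precision=4,suppress=True)
im,c=snap('wrist','w5'); o=robot.get_obs(); print(o['t'],o['ee_pos'],o['ee_rot'],o['joint_pos'],o['ft_force'])
snap('top','top5'); snap('side','side5')
crop('w5','w5c',150,350,0,190,4); crop('top5','t5c',265,375,130,240,6)
E
```

```text
6.4 [ 0.5614 -0.2552  0.2895] [[ 0.0019  0.4694  0.883 ]
 [-0.0011  0.883  -0.4694]
 [-1.     -0.0001  0.0022]] [-30.5805  23.8131  84.8194  -0.      71.2427  -2.5845] [-0.1554 -0.428  -0.1597]
```

View pics/w5.png

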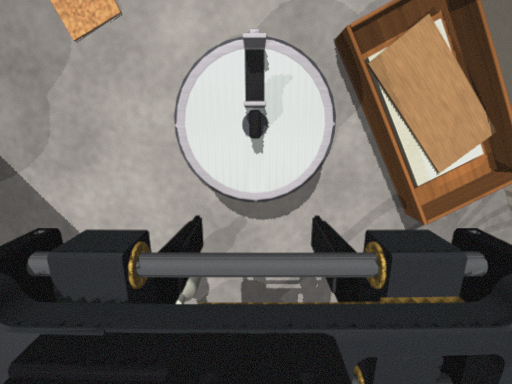

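View pics/w5c.png

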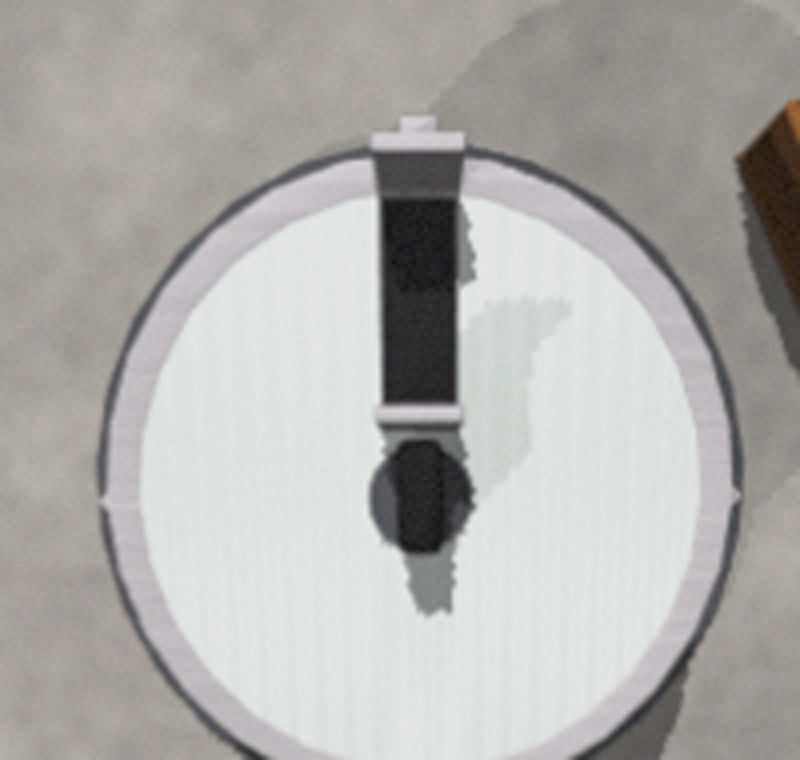

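View pics/side5.png

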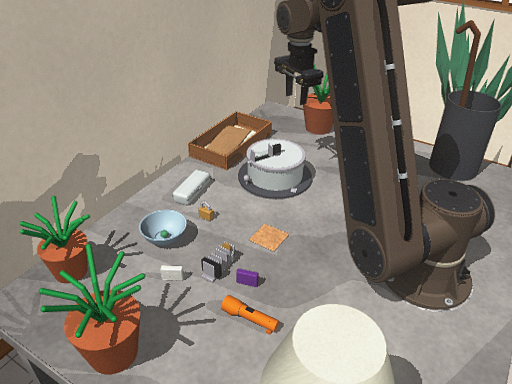

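The two side tabs show symmetrically, at crop (105,503) and (737,495), so the slot is in line with the compartment. Next, over to the rack.

Request:
{"op": "send_rows", "data": {
  "rows": [
    {"rot":[0,0,0],"travel":[0,3.0,-2.1],"gripper":7.6},
    {"rot":[0,0,0],"travel":[0.4,4.2,-3.0],"gripper":7.6},
    {"rot":[0,0,0],"travel":[0.4,4.2,-3.0],"gripper":7.6},
    {"rot":[0,0,0],"travel":[0.4,4.2,-3.0],"gripper":7.6},
    {"rot":[0,0,0],"travel":[0.4,4.2,-3.0],"gripper":7.6},
    {"rot":[0,0,0],"travel":[0.4,4.2,-3.0],"gripper":7.6},
    {"rot":[0,0,0],"travel":[0.4,4.2,-3.0],"gripper":7.6},
    {"rot":[0,0,0],"travel":[0.4,4.2,-3.0],"gripper":7.6},
    {"rot":[0,0,0],"travel":[0.4,4.2,-3.0],"gripper":7.6},
    {"rot":[0,0,0],"travel":[0.4,3.4,-2.1],"gripper":7.6},
    {"rot":[-7,0,0],"travel":[0,0,0],"gripper":7.6},
    {"rot":[-7,0,0],"travel":[0,0,0],"gripper":7.6},
    {"rot":[-7,0,0],"travel":[0,0,0],"gripper":7.6},
    {"rot":[-7,0,0],"travel":[0,0,0],"gripper":7.6},
    {"rot":[0,0,0],"travel":[0,0,0],"gripper":7.6}
  ]
}}

```text
t: 8.38
ee_pos: [0.499, 0.2314, 0.2513]
ee_rot: [[-0.002, -0.002, 1.0], [-0.001, 1.0, 0.002], [-1.0, -0.001, -0.002]]
ft_force: [-0.1, -0.1, -0.2]
gripper_width: 0.0758
```

```bash
python3 - <<'E'
from h import *
np.set_printoptions(precision=4,suppress=True)
im,c=snap('wrist','w6'); o=robot.get_obs(); print(o['t'],o['ee_pos'],o['ee_rot'],o['joint_pos'],o['ft_force'])
im,c=load('w5')
f=lambda p,z:onz(c,(150+p[0]/4,0+p[1]/4),z)
A=f((420,404),.099);B=f((420,198),.099); print('slot',A,B,(A+B)/2,np.degrees(np.arctan2(*(B-A)[[1,0]])),np.linalg.norm(B-A))
print('disc',f((421,497),.102),'tabs',f((103,503),.018),f((738,495),.018))
print('nose',f((418,124),.1))
E
```

```text
8.425 [0.4991 0.2313 0.2515] [[-0.0018  0.0002  1.    ]
 [-0.0007  1.     -0.0002]
 [-1.     -0.0007 -0.0018]] [17.9905 19.9298 97.0658 -0.0036 63.1156 18.006 ] [ 0.3839 -0.5991 -0.2433]
slot [ 0.6088 -0.1659  0.099 ] [ 0.6376 -0.1119  0.099 ] [ 0.6232 -0.1389  0.099 ] 61.90126872064619 0.0612317124756293
disc [ 0.5953 -0.192   0.102 ] tabs [ 0.4804 -0.1331  0.018 ] [ 0.7097 -0.2515  0.018 ]
nose [ 0.6468 -0.0935  0.1   ]
```

View pics/w6.png

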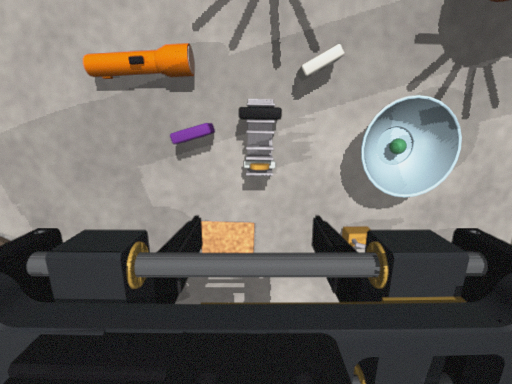

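```bash
python3 - <<'E'
from h import *
np.set_printoptions(precision=4,suppress=True)
crop('w6','w6c',220,300,80,190,7)
im,c=load('w6'); g=im.astype(int)
m=(g.max(2)<45).astype(np.uint8); m[:100]=0;m[125:]=0;m[:,:230]=0;m[:,290:]=0
cn=max(cv2.findContours(m,0,1)[0],key=cv2.contourArea); r=cv2.minAreaRect(cn); print(r,[onz(c,p,.052) for p in cv2.boxPoints(r)],onz(c,r[0],.052))
E
```

```text
((259.9382019042969, 112.60111236572266), (40.12970733642578, 11.906615257263184), 1.6846843957901) [array([0.4763, 0.312 , 0.052 ]), array([0.477 , 0.3273, 0.052 ]), array([0.5303, 0.3259, 0.052 ]), array([0.5302, 0.3106, 0.052 ])] [0.5034 0.319  0.052 ]
```

View pics/w6c.png

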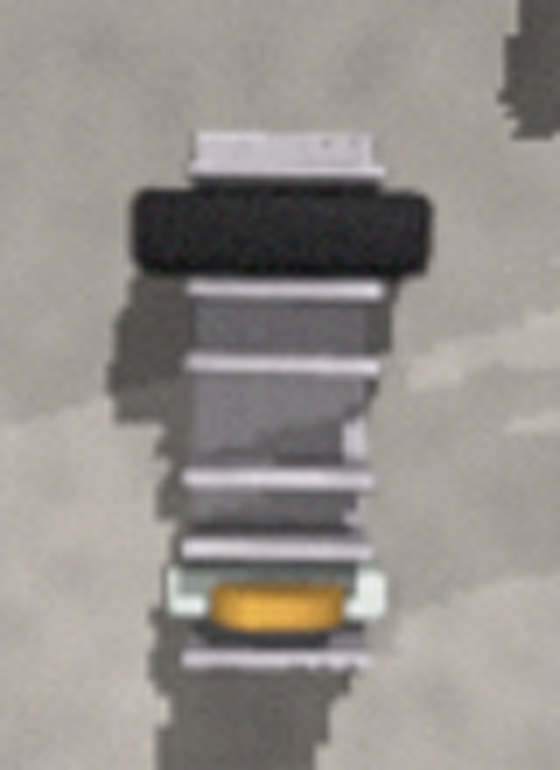

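```bash
python3 - <<'E'
from h import *
np.set_printoptions(precision=4,suppress=True)
im,c=load('w6')
f=lambda p,z:onz(c,(220+p[0]/7,80+p[1]/7),z)
for p in [(190,172),(383,175),(190,290),(380,291),(185,663),(370,661)]: print(f(p,.054))
print('purple',onz(c,(214,123),.044),onz(c,(214,131),.044),onz(c,(214,131),.0),'white',onz(c,(303,74),.044))
E
```

```text
[0.4865 0.329  0.054 ]
[0.5228 0.3286 0.054 ]
[0.4863 0.3075 0.054 ]
[0.5227 0.3074 0.054 ]
[0.4848 0.2351 0.054 ]
[0.522  0.2356 0.054 ]
purple [0.4403 0.3055 0.044 ] [0.4399 0.2947 0.044 ] [0.4328 0.2937 0.    ] white [0.5602 0.3686 0.044 ]
```

Request:
{"op": "send_rows", "data": {
  "rows": [
    {"rot":[1.5,0,0],"travel":[1,3,0.2],"gripper":7.4},
    {"rot":[0,0,0],"travel":[2.5,4,0.2],"gripper":7.4},
    {"rot":[0,0,0],"travel":[4,1.7,0],"gripper":7.4},
    {"rot":[0,0,0],"travel":[4,0,0],"gripper":7.4},
    {"rot":[0,0,0],"travel":[3,0,0],"gripper":7.4},
    {"rot":[0,0,0],"travel":[0,0,0],"gripper":7.4}
  ]
}}

```text
t: 9.18
ee_pos: [0.5038, 0.3176, 0.1054]
ee_rot: [[-0.004, 0.026, 1.0], [-0.002, 1.0, -0.026], [-1.0, -0.002, -0.004]]
ft_force: [0.0, -0.4, -0.8]
gripper_width: 0.0737
```

```bash
python3 - <<'E'
from h import *
np.set_printoptions(precision=4,suppress=True)
im,c=snap('wrist','w7'); o=robot.get_obs(); print(o['t'],o['ee_pos'],o['ee_rot'],o['ft_force'])
snap('side','s7'); crop('s7','s7c',150,290,200,310,5)
E
```

```text
9.225 [0.5047 0.3179 0.1071] [[-0.0017  0.0261  0.9997]
 [-0.0009  0.9997 -0.0261]
 [-1.     -0.0009 -0.0017]] [0.0282 0.6615 1.038 ]
```

View pics/w7.png

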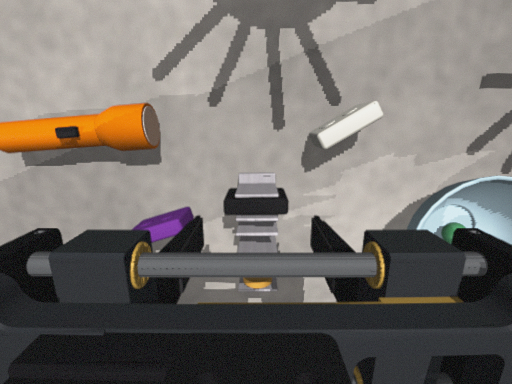

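View pics/s7c.png

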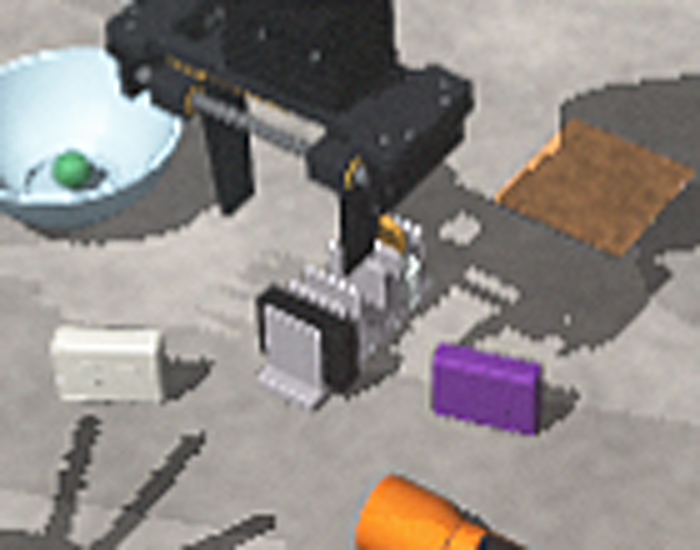

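```bash
python3 - <<'E'
from h import *
np.set_printoptions(precision=4,suppress=True)
crop('w7','w7c',210,310,160,240,7)
im,c=load('w7')
for r in (188,192,196,200,204,208,212): print(r,im[r,232],onz(c,(256,r),.052))
print(proj(c,np.array([.5047,.3179,.052])))
E
```

```text
188 [84 81 79] [0.5041 0.3363 0.052 ]
192 [ 7 13 15] [0.504  0.3327 0.052 ]
196 [19 19 12] [0.5039 0.3291 0.052 ]
200 [41 36 38] [0.5038 0.3255 0.052 ]
204 [43 41 40] [0.5037 0.3219 0.052 ]
208 [30 35 30] [0.5036 0.3182 0.052 ]
212 [36 36 36] [0.5035 0.3145 0.052 ]
[257.2002 208.2664]
```

View pics/w7c.png

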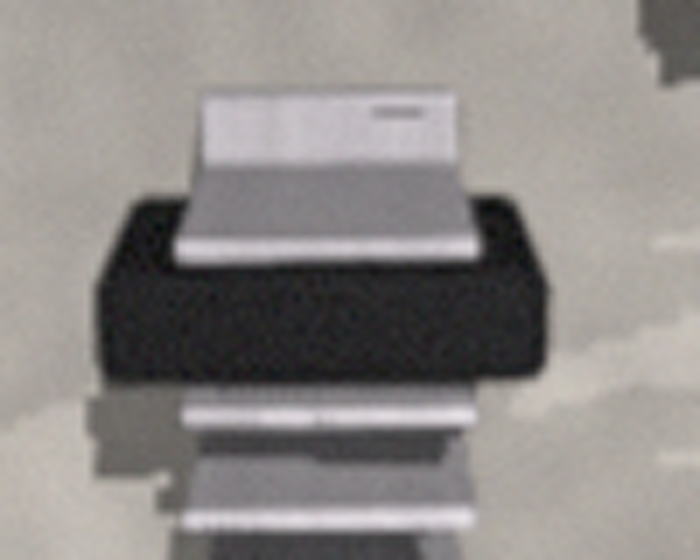

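Request:
{"op": "send_rows", "data": {
  "rows": [
    {"rot":[0,0,0],"travel":[2,0.1,-0.1],"gripper":7.4},
    {"rot":[0,0,0],"travel":[2.5,0,0],"gripper":7.4},
    {"rot":[0,0,0],"travel":[2.5,0,0],"gripper":7.4},
    {"rot":[0,0,0],"travel":[1.7,0,0],"gripper":7.4},
    {"rot":[0,0,0],"travel":[0.5,0,0],"gripper":7.4},
    {"rot":[0,0,0],"travel":[0,0,0],"gripper":7.4}
  ]
}}

```text
t: 10.02
ee_pos: [0.5043, 0.319, 0.0161]
ee_rot: [[0.001, 0.025, 1.0], [0.0, 1.0, -0.025], [-1.0, 0.0, 0.001]]
ft_force: [0.5, -0.4, -0.7]
gripper_width: 0.0742
```

Request:
{"op": "send_rows", "data": {
  "rows": [
    {"rot":[0,0,0],"travel":[0,0,0],"gripper":5.0},
    {"rot":[0,0,0],"travel":[0,0,0],"gripper":5.0},
    {"rot":[0,0,0],"travel":[0,0,0],"gripper":5.0},
    {"rot":[0,0,0],"travel":[0,0,0],"gripper":5.0},
    {"rot":[0,0,0],"travel":[0,0,0],"gripper":5.0}
  ],
  "squeeze": 20
}}

```text
t: 10.65
ee_pos: [0.5041, 0.319, 0.0162]
ee_rot: [[0.001, 0.025, 1.0], [0.0, 1.0, -0.025], [-1.0, 0.0, 0.001]]
ft_force: [-0.9, 0.0, 6.0]
gripper_width: 0.0582
```

```bash
python3 - <<'E'
from h import *
np.set_printoptions(precision=4,suppress=True)
im,c=snap('wrist','w8'); o=robot.get_obs(); print(o['t'],o['ee_pos'],o['ft_force'],o['gripper_width'])
E
```

```text
10.7 [0.5042 0.319  0.0162] [-0.7921 -0.335   6.1253] 0.057822239279037464
```

View pics/w8.png

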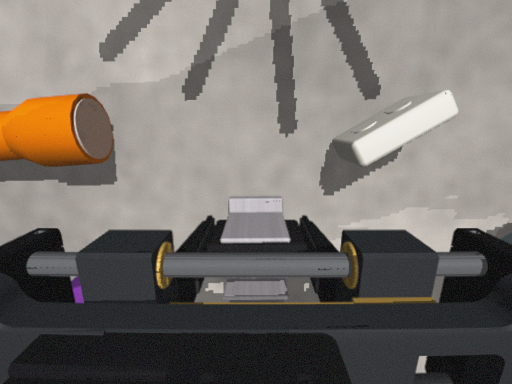

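Request:
{"op": "send_rows", "data": {
  "rows": [
    {"rot":[0,0,0],"travel":[-1.5,0,0],"gripper":5.0},
    {"rot":[0,0,0],"travel":[-2.5,0,0],"gripper":5.0},
    {"rot":[0,0,0],"travel":[-2.5,0,0],"gripper":5.0},
    {"rot":[0,0,0],"travel":[-2.5,0,0],"gripper":5.0},
    {"rot":[0,0,0],"travel":[-1,0,0],"gripper":5.0},
    {"rot":[0,0,0],"travel":[0,0,0],"gripper":5.0}
  ]
}}

```text
t: 11.45
ee_pos: [0.5041, 0.3189, 0.1161]
ee_rot: [[0.001, 0.025, 1.0], [0.0, 1.0, -0.025], [-1.0, 0.0, 0.001]]
ft_force: [0.4, -0.6, -1.4]
gripper_width: 0.0579
```

```bash
python3 - <<'E'
from h import *
np.set_printoptions(precision=4,suppress=True)
im,c=snap('side','s9'); crop('s9','s9c',150,290,190,300,5); o=robot.get_obs(); print(o['t'],o['ee_pos'],o['ft_force'],o['gripper_width'])
E
```

```text
11.5 [0.5038 0.3188 0.1153] [-0.4973 -0.3218 -1.5619] 0.05806949164428243
```

View pics/s9c.png

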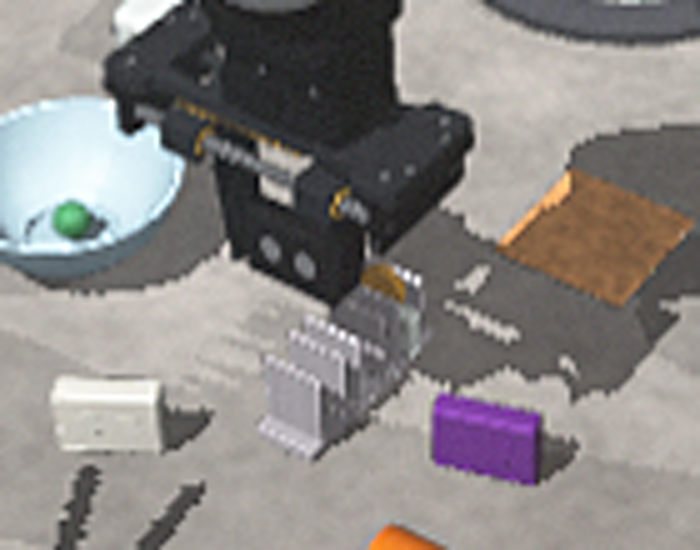

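The remote is out of the rack and held by its ends. Carrying it over the pad and turning it towards the slot direction.

Request:
{"op": "send_rows", "data": {
  "rows": [
    {"rot":[0,0,0],"travel":[0,-3,-0.7],"gripper":5.0},
    {"rot":[0,0,0],"travel":[0,-4.5,-1],"gripper":5.0},
    {"rot":[0,0,0],"travel":[0,-4.5,-1],"gripper":5.0},
    {"rot":[0,0,0],"travel":[0,-4.5,-1],"gripper":5.0},
    {"rot":[0,0,0],"travel":[0,-3.5,-0.8],"gripper":5.0},
    {"rot":[0,0,0],"travel":[0,-1.6,-0.4],"gripper":5.0},
    {"rot":[-4.5,0,0],"travel":[0,0,0],"gripper":5.0},
    {"rot":[-9,0,0],"travel":[0,0,0],"gripper":5.0},
    {"rot":[-9,0,0],"travel":[0,0,0],"gripper":5.0},
    {"rot":[-9,0,0],"travel":[0,0,0],"gripper":5.0},
    {"rot":[-9,0,0],"travel":[0,0,0],"gripper":5.0},
    {"rot":[-9,0,0],"travel":[0,0,0],"gripper":5.0},
    {"rot":[-9,0,0],"travel":[0,0,0],"gripper":5.0},
    {"rot":[-5,0,0],"travel":[0,0,0],"gripper":5.0},
    {"rot":[0,0,0],"travel":[0,0,0],"gripper":5.0}
  ]
}}

```text
t: 13.38
ee_pos: [0.4498, 0.1045, 0.1152]
ee_rot: [[-0.001, -0.884, 0.468], [-0.0, 0.468, 0.884], [-1.0, 0.0, -0.0]]
ft_force: [-0.0, 0.2, -1.4]
gripper_width: 0.0582
```

```bash
python3 - <<'E'
from h import *
np.set_printoptions(precision=4,suppress=True)
im,c=snap('wrist','w10');snap('side','s10'); o=robot.get_obs(); print(o['t'],o['ee_pos'],o['ee_rot'],o['joint_pos'],o['ft_force'],o['gripper_width'])
crop('s10','s10c',200,340,180,290,5)
E
```

```text
13.475 [0.4497 0.1044 0.1153] [[-0.0004 -0.8828  0.4697]
 [-0.0001  0.4697  0.8828]
 [-1.      0.0003 -0.0003]] [  4.8628  23.4789 117.8284  -0.0051  38.716  -57.1192] [ 0.2468  0.3472 -1.4495] 0.05802170617510563
```

View pics/w10.png

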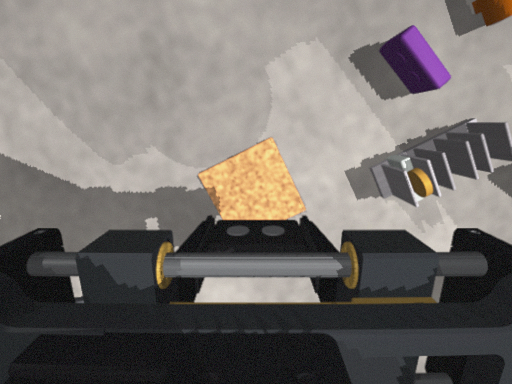

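View pics/s10c.png

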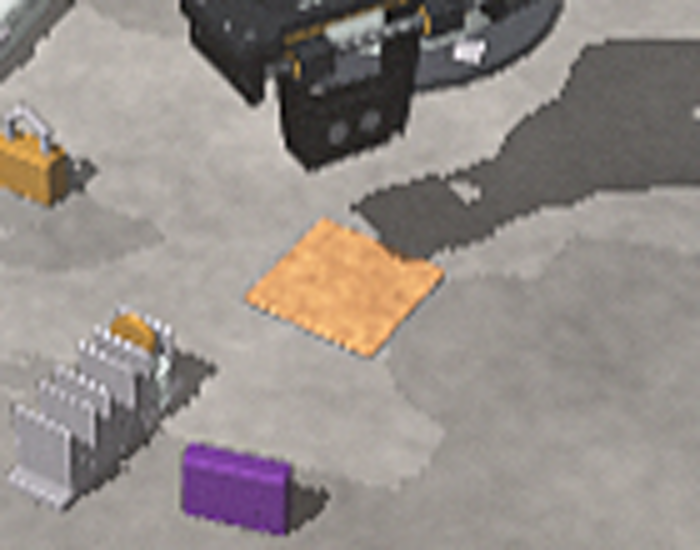

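```bash
python3 - <<'E'
from h import *
np.set_printoptions(precision=4,suppress=True)
im,c=load('w10')
A,B,C=[onz(c,p,.004) for p in ((198,176),(272,138),(304,208))]; print(A,B,C,(A+C)/2,np.linalg.norm(A-B),np.linalg.norm(B-C))
E
```

```text
[0.4053 0.0576 0.004 ] [0.4069 0.1464 0.004 ] [0.4914 0.1431 0.004 ] [0.4484 0.1003 0.004 ] 0.08879882306824587 0.08461564446558295
```

Request:
{"op": "send_rows", "data": {
  "rows": [
    {"rot":[0,0,0],"travel":[2,0,0],"gripper":5.0},
    {"rot":[0,0,0],"travel":[3,0,0],"gripper":5.0},
    {"rot":[0,0,0],"travel":[3,0,0],"gripper":5.0},
    {"rot":[0,0,0],"travel":[1.5,0,0],"gripper":5.0},
    {"rot":[0,0,0],"travel":[0.5,0,0],"gripper":5.0},
    {"rot":[0,0,0],"travel":[0.1,0,0],"gripper":5.0},
    {"rot":[0,0,0],"travel":[0.1,0,0],"gripper":5.0},
    {"rot":[0,0,0],"travel":[0,0,0],"gripper":5.0}
  ]
}}

```text
t: 14.48
ee_pos: [0.45, 0.1042, 0.0141]
ee_rot: [[0.001, -0.884, 0.468], [-0.0, 0.468, 0.884], [-1.0, -0.001, 0.0]]
ft_force: [-0.0, -0.8, -2.0]
gripper_width: 0.058
```

Request:
{"op": "send_rows", "data": {
  "rows": [
    {"rot":[0,0,0],"travel":[0.1,0,0],"gripper":5.0},
    {"rot":[0,0,0],"travel":[0.05,0,0],"gripper":5.0},
    {"rot":[0,0,0],"travel":[0,0,0],"gripper":5.0}
  ]
}}

```text
t: 14.85
ee_pos: [0.4498, 0.1041, 0.0121]
ee_rot: [[0.0, -0.884, 0.468], [-0.0, 0.468, 0.884], [-1.0, -0.0, -0.0]]
ft_force: [-0.1, 0.3, -0.6]
gripper_width: 0.0579
```

Request:
{"op": "send_rows", "data": {
  "rows": [
    {"rot":[0,0,0],"travel":[0.05,0,0],"gripper":5.0},
    {"rot":[0,0,0],"travel":[0,0,0],"gripper":6.0},
    {"rot":[0,0,0],"travel":[0,0,0],"gripper":6.5},
    {"rot":[0,0,0],"travel":[0,0,0],"gripper":7.4},
    {"rot":[0,0,0],"travel":[0,0,0],"gripper":7.4},
    {"rot":[0,0,0],"travel":[0,0,0],"gripper":7.4},
    {"rot":[0,0,0],"travel":[-2,0,0],"gripper":7.4},
    {"rot":[0,0,0],"travel":[-3,0,0],"gripper":7.4},
    {"rot":[0,0,0],"travel":[-4,0,0],"gripper":7.4},
    {"rot":[0,0,0],"travel":[-4,-3,0],"gripper":7.4},
    {"rot":[0,0,0],"travel":[-1,-3,0],"gripper":7.4},
    {"rot":[0,0,0],"travel":[0,0,0],"gripper":7.4}
  ]
}}

```text
t: 16.35
ee_pos: [0.5041, 0.0754, 0.1523]
ee_rot: [[0.002, -0.883, 0.469], [-0.0, 0.469, 0.883], [-1.0, -0.002, 0.001]]
ft_force: [0.1, 1.0, -0.3]
gripper_width: 0.074
```

```bash
python3 - <<'E'
from h import *
np.set_printoptions(precision=4,suppress=True)
im,c=snap('wrist','w11');snap('side','s11'); o=robot.get_obs(); print(o['t'],o['ee_pos'],o['ee_rot'],o['joint_pos'],o['ft_force'],o['gripper_width'])
crop('s11','s11c',200,340,180,290,5)
crop('w11','w11c',180,330,80,225,5)
E
```

```text
16.45 [0.5019 0.0761 0.151 ] [[-0.0014 -0.8835  0.4684]
 [-0.      0.4684  0.8835]
 [-1.      0.0012 -0.0007]] [  1.1633  23.404  109.7004  -0.0005  46.9753 -60.9032] [-0.2098 -0.7322  0.4083] 0.07407244520675951
```

View pics/w11.png

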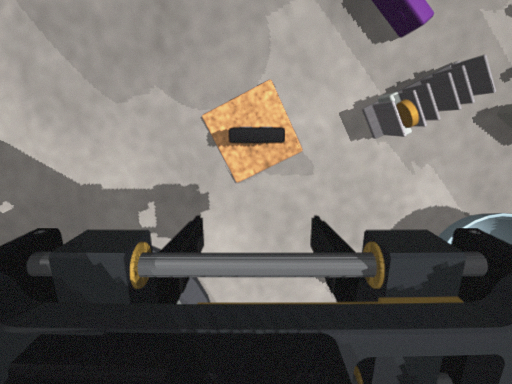

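View pics/s11c.png

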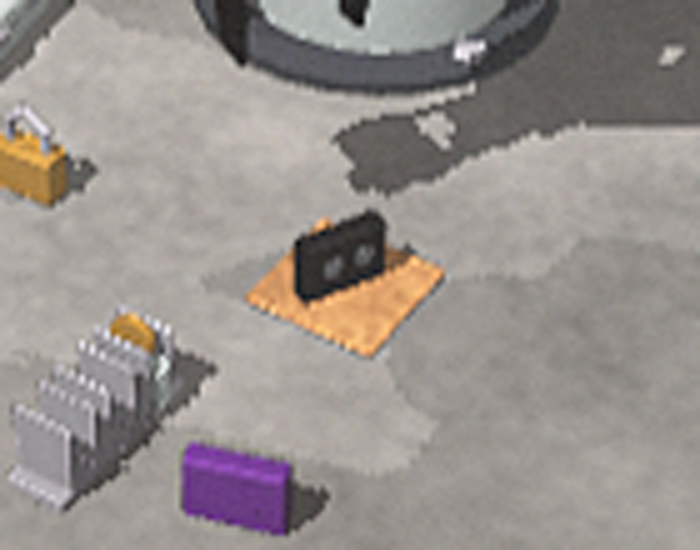

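The remote stands upright on its long edge on the pad (wrist 257,135). Measuring before the regrasp.

```bash
python3 - <<'E'
from h import *
np.set_printoptions(precision=4,suppress=True)
im,c=load('w11'); g=im.astype(int)
m=(g.max(2)<60).astype(np.uint8); m[:120]=0;m[150:]=0;m[:,:222]=0;m[:,292:]=0
cn=max(cv2.findContours(m,0,1)[0],key=cv2.contourArea); r=cv2.minAreaRect(cn); print(r)
P=[onz(c,p,.048) for p in cv2.boxPoints(r)]; print(np.array(P),onz(c,r[0],.048))
E
```

```text
((256.0, 135.0), (14.0, 54.0), 90.0)
[[0.4321 0.0834 0.048 ]
 [0.4576 0.1314 0.048 ]
 [0.47   0.1252 0.048 ]
 [0.4442 0.0766 0.048 ]] [0.4509 0.1041 0.048 ]
```

View pics/w11c.png

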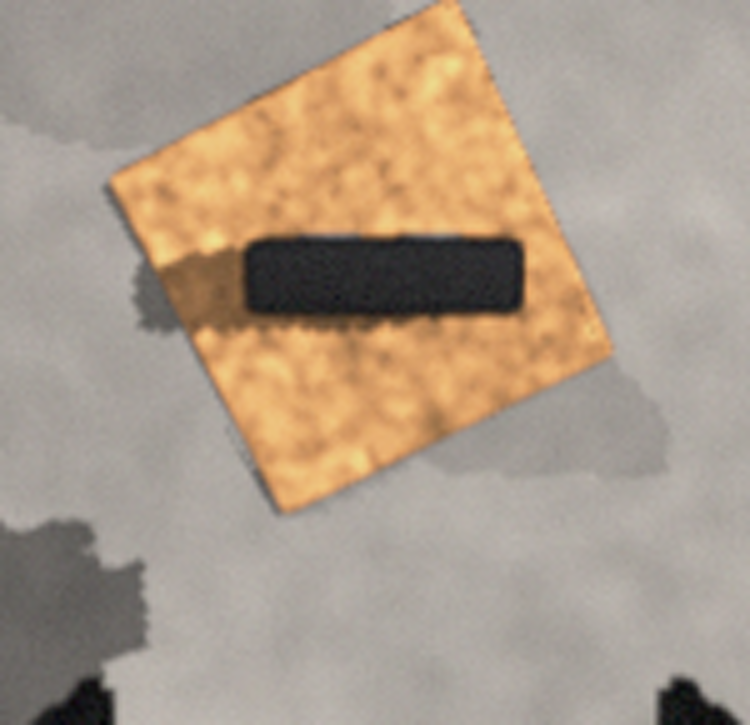

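Request:
{"op": "send_rows", "data": {
  "rows": [
    {"rot":[5,0,0],"travel":[0,2,0],"gripper":5},
    {"rot":[10,0,0],"travel":[0,0,0],"gripper":5},
    {"rot":[10,0,0],"travel":[0,0,0],"gripper":5},
    {"rot":[10,0,0],"travel":[0,0,0],"gripper":5},
    {"rot":[10,0,0],"travel":[0,0,0],"gripper":5},
    {"rot":[10,0,0],"travel":[0,0,0],"gripper":5},
    {"rot":[10,0,0],"travel":[0,0,0],"gripper":5},
    {"rot":[10,0,0],"travel":[0,0,0],"gripper":5},
    {"rot":[10,0,0],"travel":[0,0,0],"gripper":5},
    {"rot":[5,0,0],"travel":[0,0,-2],"gripper":5},
    {"rot":[0,0,0],"travel":[0,0,-2],"gripper":5},
    {"rot":[0,0,0],"travel":[0,0,0],"gripper":5},
    {"rot":[0,0,0],"travel":[0,0,0],"gripper":5}
  ]
}}

```text
t: 18.08
ee_pos: [0.4492, 0.1027, 0.1517]
ee_rot: [[0.0, 0.467, 0.884], [-0.0, 0.884, -0.467], [-1.0, 0.0, 0.0]]
ft_force: [-0.1, 0.9, 0.4]
gripper_width: 0.0497
```

```bash
python3 - <<'E'
from h import *
np.set_printoptions(precision=4,suppress=True)
im,c=snap('wrist','w12'); o=robot.get_obs(); print(o['t'],o['ee_pos'],o['ee_rot'],o['joint_pos'],o['ft_force'],o['gripper_width'])
d=np.array([.4505,.1041,.048])-o['ee_pos']; print((o['ee_rot'].T@d)*100)
E
```

```text
18.125 [0.4494 0.1026 0.1516] [[ 0.0004  0.4672  0.8842]
 [-0.0001  0.8842 -0.4672]
 [-1.      0.0002  0.0004]] [  4.6457  19.9741 115.8256  -0.0077  44.1756  32.5014] [-0.373  -0.6546  0.0807] 0.050094703518918746
[10.364   0.1832  0.026 ]
```

View pics/w12.png

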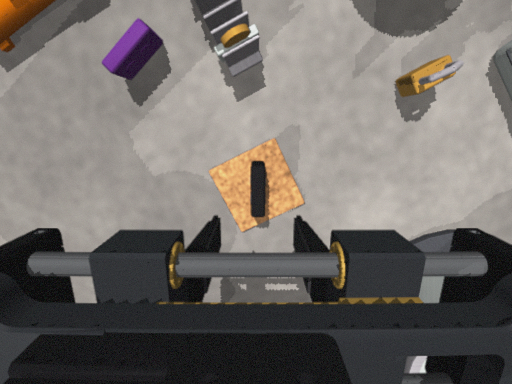

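```bash
python3 - <<'E'
from h import *
np.set_printoptions(precision=4,suppress=True)
im,c=load('w12'); g=im.astype(int)
m=(g.max(2)<60).astype(np.uint8); m[:150]=0;m[222:]=0;m[:,:235]=0;m[:,280:]=0
cn=max(cv2.findContours(m,0,1)[0],key=cv2.contourArea); r=cv2.minAreaRect(cn); print(r)
P=[onz(c,p,.048) for p in cv2.boxPoints(r)]; print(np.array(P),onz(c,r[0],.048))
E
```

```text
((258.0, 188.5), (55.0, 14.0), 90.0)
[[0.4609 0.1371 0.048 ]
 [0.4737 0.1303 0.048 ]
 [0.4462 0.077  0.048 ]
 [0.4327 0.0841 0.048 ]] [0.4537 0.1078 0.048 ]
```

Request:
{"op": "send_rows", "data": {
  "rows": [
    {"rot":[0,0,0],"travel":[2,0.15,0.1],"gripper":5},
    {"rot":[0,0,0],"travel":[3,0,0],"gripper":5},
    {"rot":[0,0,0],"travel":[3,0,0],"gripper":5},
    {"rot":[0,0,0],"travel":[2.5,0,0],"gripper":5},
    {"rot":[0,0,0],"travel":[1.0,0,0],"gripper":5},
    {"rot":[0,0,0],"travel":[0.4,0,0],"gripper":5},
    {"rot":[0,0,0],"travel":[0,0,0],"gripper":5}
  ]
}}

```text
t: 19.0
ee_pos: [0.4509, 0.1034, 0.033]
ee_rot: [[0.001, 0.468, 0.884], [-0.0, 0.884, -0.468], [-1.0, 0.0, 0.001]]
ft_force: [0.1, 0.3, -0.2]
gripper_width: 0.0503
```

```bash
python3 - <<'E'
from h import *
np.set_printoptions(precision=4,suppress=True)
im,c=snap('wrist','w13');snap('side','s13'); o=robot.get_obs(); print(o['t'],o['ee_pos'],o['ft_force'],o['gripper_width'])
crop('s13','s13c',200,340,180,290,5)
E
```

```text
19.1 [0.4509 0.1034 0.0333] [-0.5385  0.5578  0.388 ] 0.049798705797986884
```

View pics/w13.png

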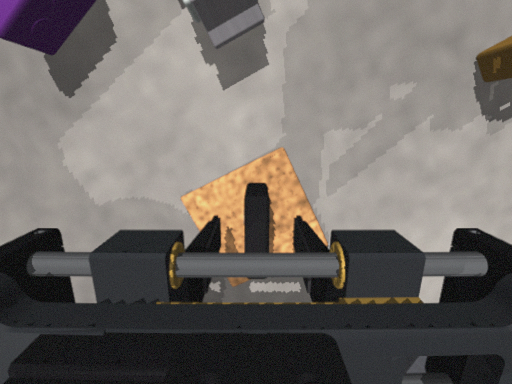

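View pics/s13c.png

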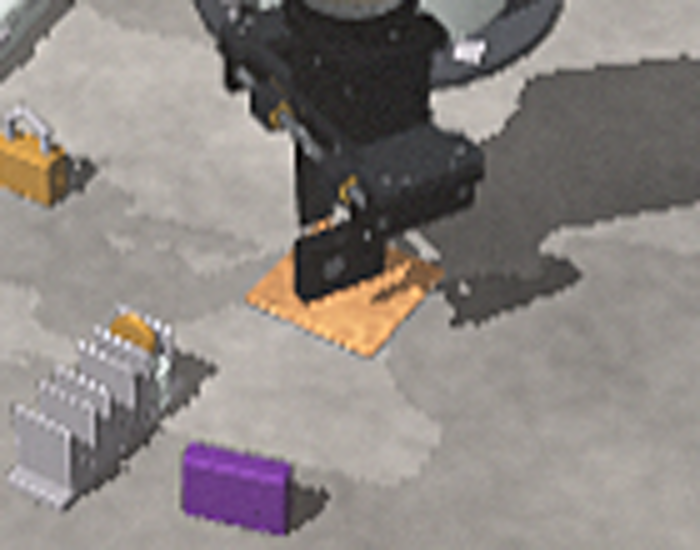

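Request:
{"op": "send_rows", "data": {
  "rows": [
    {"rot":[0,0,0],"travel":[0.1,0,0],"gripper":4},
    {"rot":[0,0,0],"travel":[0,0,0],"gripper":3},
    {"rot":[0,0,0],"travel":[0,0,0],"gripper":2},
    {"rot":[0,0,0],"travel":[0,0,0],"gripper":1.0},
    {"rot":[0,0,0],"travel":[0,0,0],"gripper":1.0},
    {"rot":[0,0,0],"travel":[0,0,0],"gripper":1.0},
    {"rot":[0,0,0],"travel":[0,0,0],"gripper":1.0}
  ],
  "squeeze": 25
}}

```text
t: 19.98
ee_pos: [0.4506, 0.1034, 0.0316]
ee_rot: [[0.0, 0.468, 0.884], [-0.0, 0.884, -0.468], [-1.0, -0.0, 0.0]]
ft_force: [0.1, -0.8, 2.1]
gripper_width: 0.0159
```

```bash
python3 - <<'E'
from h import *
np.set_printoptions(precision=4,suppress=True)
im,c=load('w13'); print(onz(c,(257,184),.048)-np.array([.4509,.1034,.048]))
for r in range(176,196,2): print(r,im[r,257])
im,c=snap('wrist','w14'); o=robot.get_obs(); print(o['t'],o['ee_pos'],o['ee_rot'],o['ft_force'],o['gripper_width'])
E
```

```text
[ 0.018   0.0332 -0.    ]
176 [218 159 102]
178 [220 161 107]
180 [212 153  96]
182 [165 119  84]
184 [27 28 30]
186 [30 29 31]
188 [23 30 28]
190 [25 19 24]
192 [26 31 36]
194 [32 23 28]
20.025 [0.4506 0.1034 0.0316] [[ 0.0001  0.4681  0.8837]
 [-0.0001  0.8837 -0.4681]
 [-1.     -0.      0.0001]] [-0.0657 -0.2664  2.4029] 0.015655739977433317
```

View pics/w14.png

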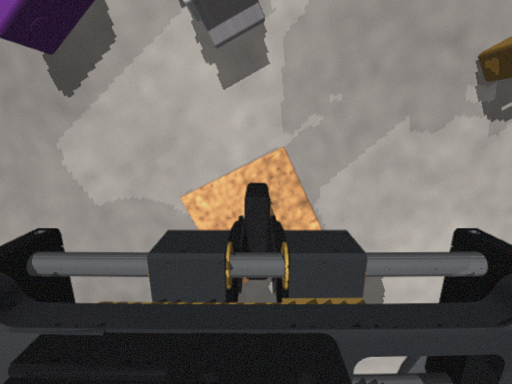

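```bash
python3 - <<'E'
from h import *
im,c=load('w14'); t=np.array([.4506,.1034,0]); R=np.array([.4681,.8837])
for z in (.004,.048):
  for r in (182.5,183.5,190,195,200): print(z,r,(onz(c,(257,r),z)-t)[:2]@R)
crop('w14','w14c',225,290,170,240,9)
E
```

```text
0.004 182.5 0.029507668265821747
0.004 183.5 0.028728773915124253
0.004 190 0.023628995068090807
0.004 195 0.019661744437088947
0.004 200 0.015655061804315536
0.048 182.5 0.0389905062101756
0.048 183.5 0.03838527791425363
0.048 190 0.034422570445127525
0.048 195 0.03133987721882982
0.048 200 0.028226543940751556
```

View pics/w14c.png

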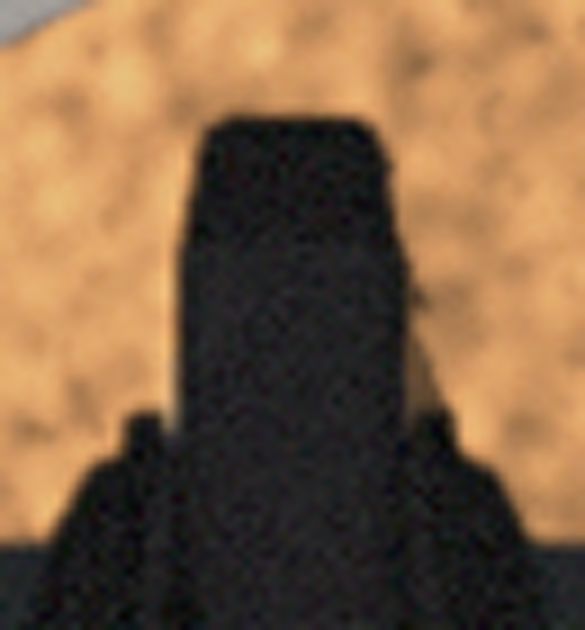

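Request:
{"op": "send_rows", "data": {
  "rows": [
    {"rot":[0,0,0],"travel":[-2,0,0],"gripper":1.0},
    {"rot":[0,0,0],"travel":[-3.5,0,0],"gripper":1.0},
    {"rot":[0,0,0],"travel":[-3.5,0,0],"gripper":1.0},
    {"rot":[0,0,0],"travel":[-3.5,0,0],"gripper":1.0},
    {"rot":[0,0,0],"travel":[-3,-0.5,1],"gripper":1.0},
    {"rot":[0,0,0],"travel":[-1,-1.6,3],"gripper":1.0},
    {"rot":[0,0,0],"travel":[0,-2,4],"gripper":1.0},
    {"rot":[0,0,0],"travel":[0,-2,4],"gripper":1.0},
    {"rot":[0,0,0],"travel":[0,-2,4],"gripper":1.0},
    {"rot":[0,0,0],"travel":[0,-2,4],"gripper":1.0},
    {"rot":[0,0,0],"travel":[0,-1.8,3.5],"gripper":1.0},
    {"rot":[0,0,0],"travel":[0,-1.2,2],"gripper":1.0},
    {"rot":[0,0,0],"travel":[0,-0.4,1],"gripper":1.0},
    {"rot":[0,0,0],"travel":[0,0,0],"gripper":1.0},
    {"rot":[0,0,0],"travel":[0,0,0],"gripper":1.0}
  ],
  "squeeze": 25
}}

```text
t: 21.9
ee_pos: [0.6211, -0.139, 0.1966]
ee_rot: [[-0.0, 0.468, 0.884], [0.0, 0.884, -0.468], [-1.0, -0.0, -0.001]]
ft_force: [-0.3, 0.1, -1.9]
gripper_width: 0.016
```

```bash
python3 - <<'E'
from h import *
np.set_printoptions(precision=4,suppress=True)
im,c=snap('wrist','w15'); snap('side','s15'); o=robot.get_obs(); print(o['t'],o['ee_pos'],o['ee_rot'],o['ft_force'],o['gripper_width'])
print(o['ee_rot'].T@(np.array([.6219,-.1401,.105])-o['ee_pos'])*100)
crop('w15','w15c',160,350,60,240,4);crop('s15','s15c',220,340,90,200,6)
E
```

```text
22.0 [ 0.6212 -0.1391  0.1968] [[-0.      0.4674  0.8841]
 [-0.      0.8841 -0.4674]
 [-1.     -0.     -0.    ]] [-0.3283 -0.027  -1.1183] 0.015384006980250175
[ 9.1827 -0.0571  0.1051]
```

View pics/w15c.png

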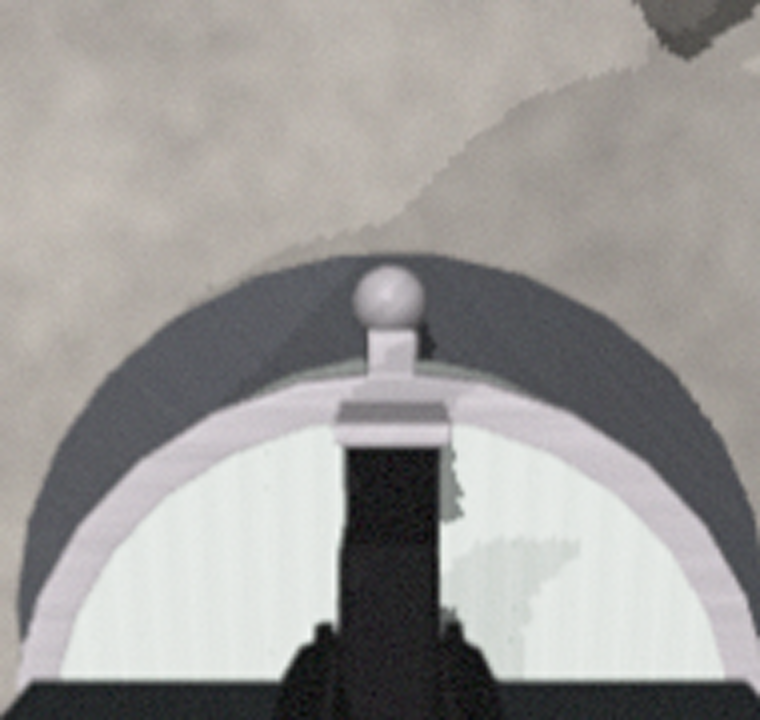

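View pics/s15c.png

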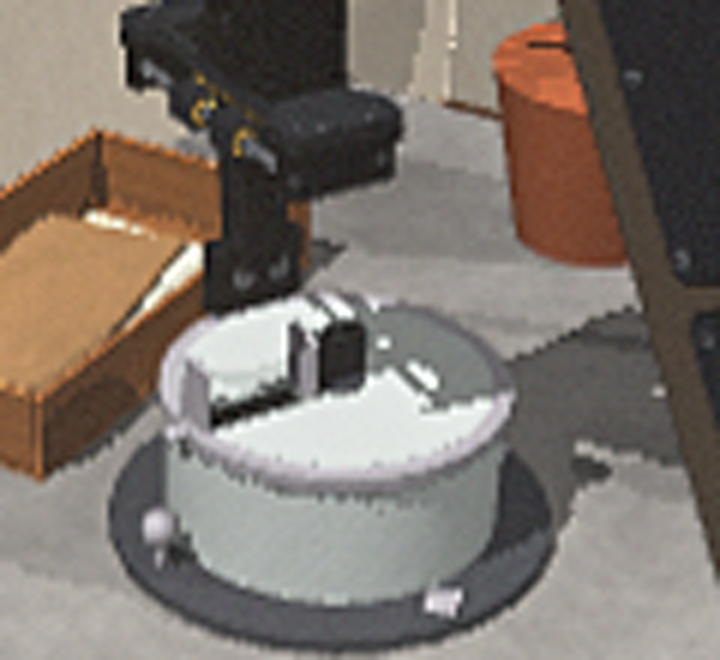

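Request:
{"op": "send_rows", "data": {
  "rows": [
    {"rot":[0,0,0],"travel":[1,-0.05,0.1],"gripper":1.0},
    {"rot":[0,0,0],"travel":[1.2,0,0],"gripper":1.0},
    {"rot":[0,0,0],"travel":[1,0,0],"gripper":1.0},
    {"rot":[0,0,0],"travel":[0.8,0,0],"gripper":1.0},
    {"rot":[0,0,0],"travel":[0.7,0,0],"gripper":1.0},
    {"rot":[0,0,0],"travel":[0,0,0],"gripper":1.0}
  ]
}}

```text
t: 22.75
ee_pos: [0.622, -0.1408, 0.1491]
ee_rot: [[-0.001, 0.468, 0.884], [0.0, 0.884, -0.468], [-1.0, -0.0, -0.001]]
ft_force: [-0.3, -0.2, -2.2]
gripper_width: 0.0157
```

```bash
python3 - <<'E'
from h import *
np.set_printoptions(precision=4,suppress=True)
im,c=snap('wrist','w16'); snap('side','s16'); o=robot.get_obs(); print(o['t'],o['ee_pos'],o['ft_force'],o['gripper_width'])
print(o['ee_rot'].T@(np.array([.6219,-.1401,.105])-o['ee_pos'])*100)
crop('w16','w16c',190,330,120,240,5);crop('s16','s16c',220,320,110,200,7)
E
```

```text
22.85 [ 0.6223 -0.1409  0.1498] [-0.4603 -0.2544 -2.7901] 0.015720818763257698
[ 4.4827  0.0492 -0.075 ]
```

View pics/w16c.png

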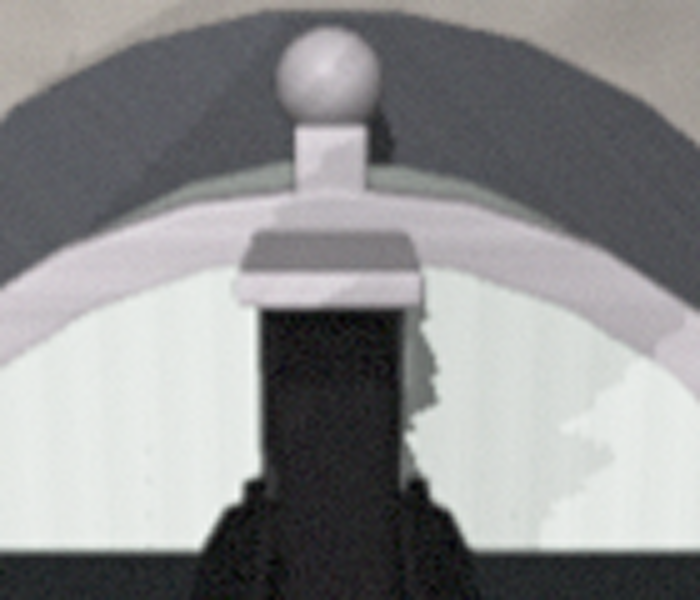

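View pics/s16c.png

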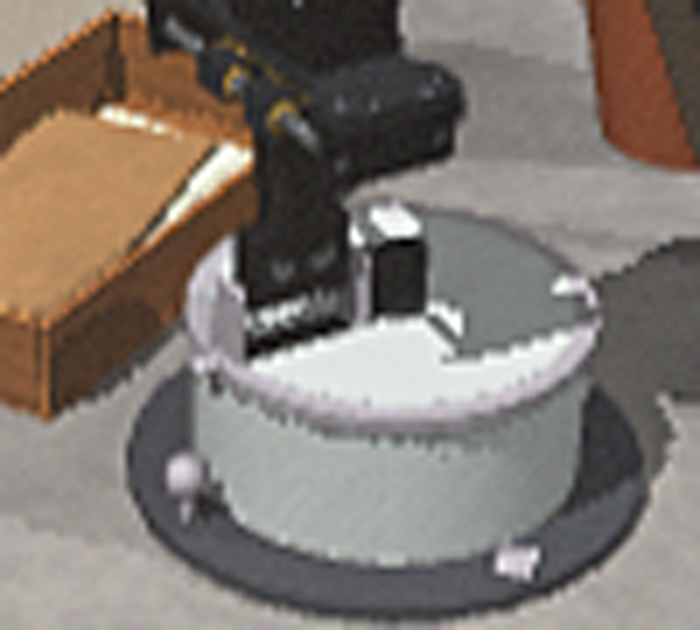

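Request:
{"op": "send_rows", "data": {
  "rows": [
    {"rot":[0,0,0],"travel":[0.6,0.05,-0.05],"gripper":1.0},
    {"rot":[0,0,0],"travel":[0.6,0,0],"gripper":1.0},
    {"rot":[0,0,0],"travel":[0.6,0,0],"gripper":1.0},
    {"rot":[0,0,0],"travel":[0.6,0,0],"gripper":1.0},
    {"rot":[0,0,0],"travel":[0,0,0],"gripper":1.0}
  ]
}}

```text
t: 23.48
ee_pos: [0.6219, -0.1401, 0.1251]
ee_rot: [[-0.001, 0.468, 0.884], [0.0, 0.884, -0.468], [-1.0, -0.0, -0.001]]
ft_force: [-0.6, 0.9, -0.4]
gripper_width: 0.0158
```

Request:
{"op": "send_rows", "data": {
  "rows": [
    {"rot":[0,0,0],"travel":[0.6,0,0],"gripper":1.0},
    {"rot":[0,0,0],"travel":[0.6,0,0],"gripper":1.0},
    {"rot":[0,0,0],"travel":[0.5,0,0],"gripper":1.0},
    {"rot":[0,0,0],"travel":[0.2,0,0],"gripper":1.0},
    {"rot":[0,0,0],"travel":[0,0,0],"gripper":1.0},
    {"rot":[0,0,0],"travel":[0,0,0],"gripper":1.0}
  ]
}}

```text
t: 24.22
ee_pos: [0.6221, -0.1402, 0.1068]
ee_rot: [[0.0, 0.468, 0.884], [-0.0, 0.884, -0.468], [-1.0, -0.0, 0.0]]
ft_force: [-0.3, -0.5, -1.2]
gripper_width: 0.0157
```

```bash
python3 - <<'E'
from h import *
np.set_printoptions(precision=4,suppress=True)
im,c=snap('wrist','w17'); snap('side','s17'); o=robot.get_obs(); print(o['t'],o['ee_pos'],o['ft_force'],o['gripper_width'])
crop('w17','w17c',190,330,120,240,5);crop('s17','s17c',220,320,110,200,7)
E
```

```text
24.325 [ 0.6221 -0.1402  0.1068] [ 0.9551 -0.1232 -1.8181] 0.016071357371194
```

View pics/w17c.png

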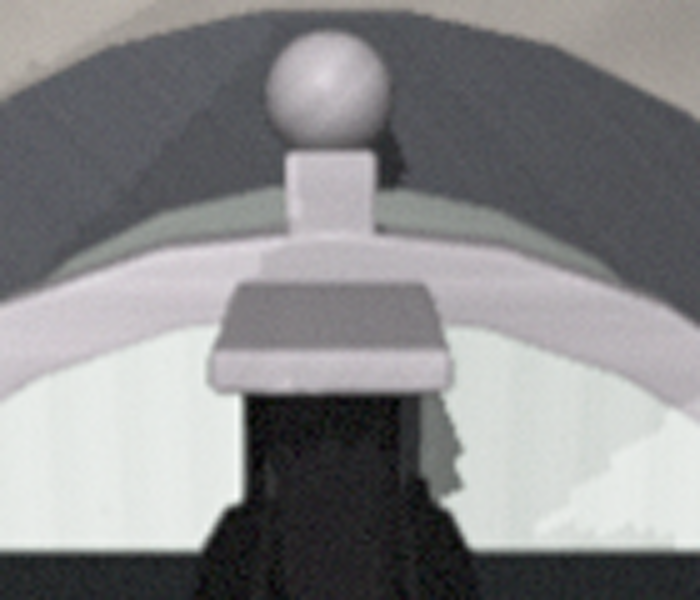

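View pics/s17c.png

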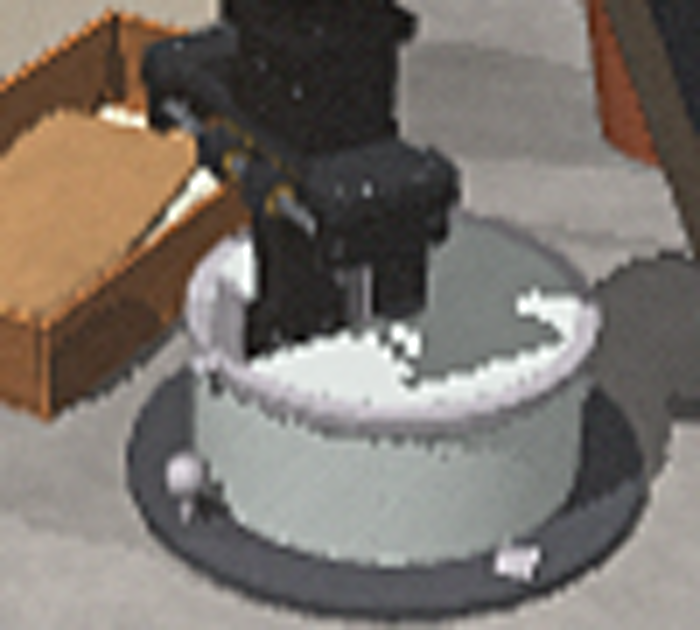

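The remote's lower edge is about 22 mm below the cap top, with its centre at about 0.101 m, and the forces are low. Releasing.

Request:
{"op": "send_rows", "data": {
  "rows": [
    {"rot":[0,0,0],"travel":[0.15,0,0],"gripper":1.0},
    {"rot":[0,0,0],"travel":[0,0,0],"gripper":1.0},
    {"rot":[0,0,0],"travel":[0,0,0],"gripper":3.5},
    {"rot":[0,0,0],"travel":[0,0,0],"gripper":4.5},
    {"rot":[0,0,0],"travel":[0,0,0],"gripper":4.5},
    {"rot":[0,0,0],"travel":[0,0,0],"gripper":4.5},
    {"rot":[0,0,0],"travel":[0,0,0],"gripper":4.5},
    {"rot":[0,0,0],"travel":[0,0,0],"gripper":4.5}
  ]
}}

```text
t: 25.32
ee_pos: [0.622, -0.1401, 0.1052]
ee_rot: [[0.0, 0.468, 0.884], [-0.0, 0.884, -0.468], [-1.0, -0.0, 0.0]]
ft_force: [0.5, 0.6, -0.1]
gripper_width: 0.045
```

```bash
python3 - <<'E'
from h import *
np.set_printoptions(precision=4,suppress=True)
im,c=snap('wrist','w18'); snap('side','s18'); o=robot.get_obs(); print(o['t'],o['ee_pos'],o['ft_force'],o['gripper_width'])
crop('w18','w18c',190,330,120,240,5);crop('s18','s18c',220,320,110,200,7)
E
```

```text
25.425 [ 0.622  -0.1401  0.1051] [-0.5063  0.4243  0.7503] 0.044825134058711594
```

View pics/w18c.png

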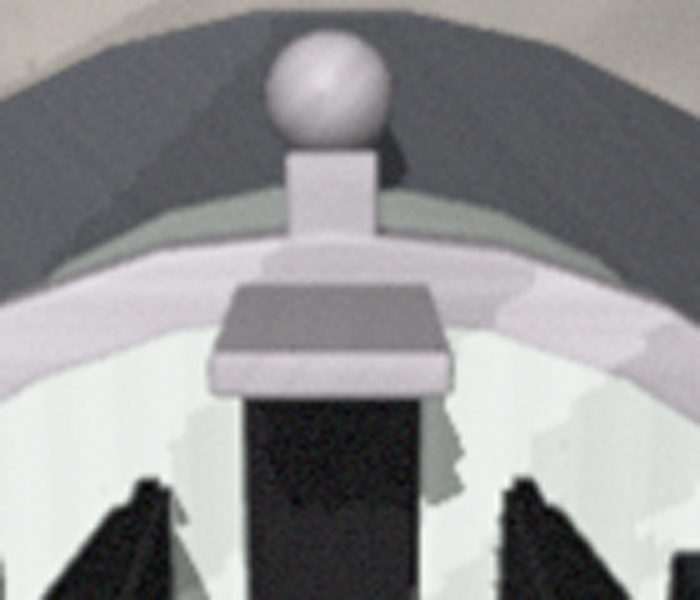

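View pics/s18c.png

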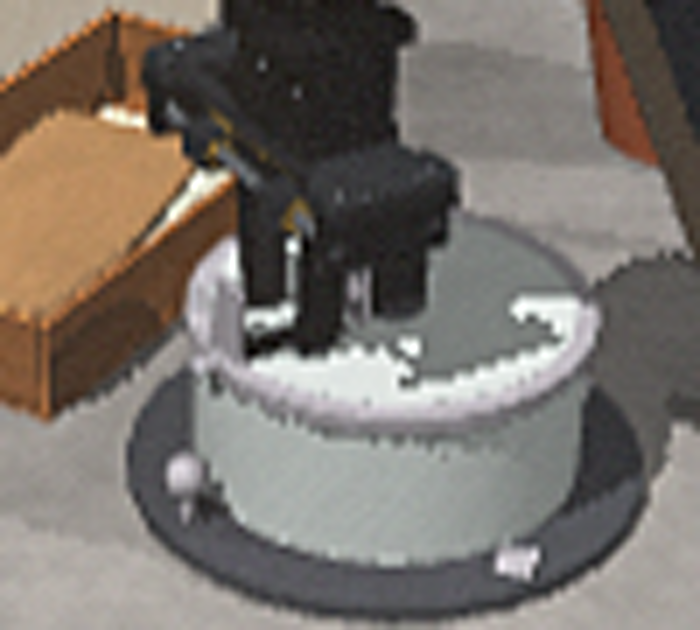

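The remote has gone through. I'll rise clear and check the flap.

Request:
{"op": "send_rows", "data": {
  "rows": [
    {"rot":[0,0,0],"travel":[-2,0,0],"gripper":4.5},
    {"rot":[0,0,0],"travel":[-4,0,0],"gripper":4.5},
    {"rot":[0,0,0],"travel":[-4,0,0],"gripper":4.5},
    {"rot":[0,0,0],"travel":[-4,-2,0],"gripper":4.5},
    {"rot":[0,0,0],"travel":[-2,-4,0],"gripper":4.5},
    {"rot":[0,0,0],"travel":[0,-3,0],"gripper":4.5},
    {"rot":[0,0,0],"travel":[0,0,0],"gripper":4.5},
    {"rot":[0,0,0],"travel":[0,0,0],"gripper":4.5}
  ]
}}

```text
t: 26.42
ee_pos: [0.58, -0.2193, 0.265]
ee_rot: [[-0.0, 0.468, 0.884], [0.0, 0.884, -0.468], [-1.0, 0.0, -0.0]]
ft_force: [0.7, 0.1, -0.5]
gripper_width: 0.0453
```

```bash
python3 - <<'E'
from h import *
np.set_printoptions(precision=4,suppress=True)
im,c=snap('wrist','w19'); snap('side','s19');snap('top','t19'); o=robot.get_obs(); print(o['t'],o['ee_pos'],o['ft_force'],o['gripper_width'])
crop('w19','w19c',190,330,20,180,5)
im=cv2.convertScaleAbs(cv2.imread('pics/w19c.png'),alpha=3,beta=0); cv2.imwrite('pics/w19b.png',im)
E
```

```text
26.575 [ 0.5802 -0.2188  0.2649] [-0.2166 -0.7383  0.8362] 0.045390729425888794
```

View pics/w19c.png

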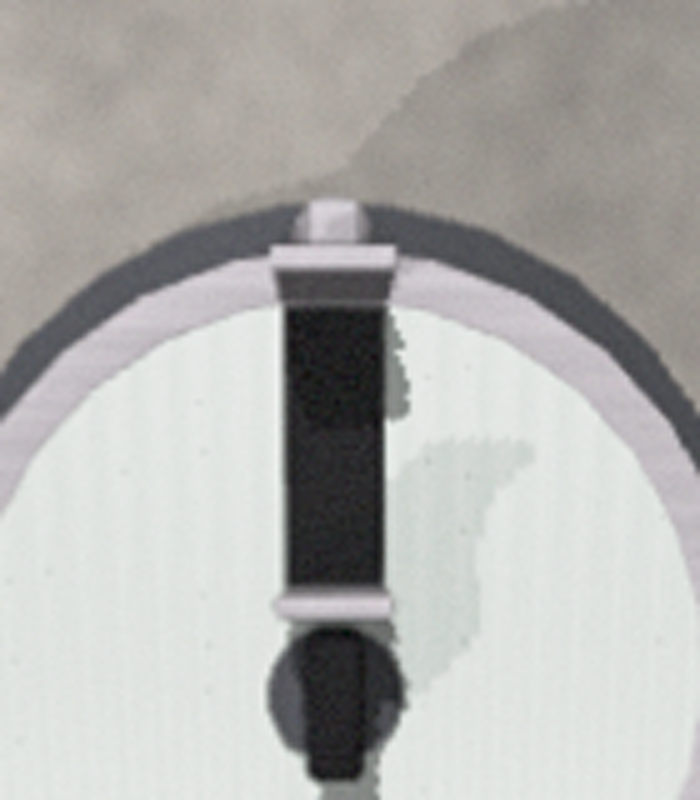

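View pics/w19b.png

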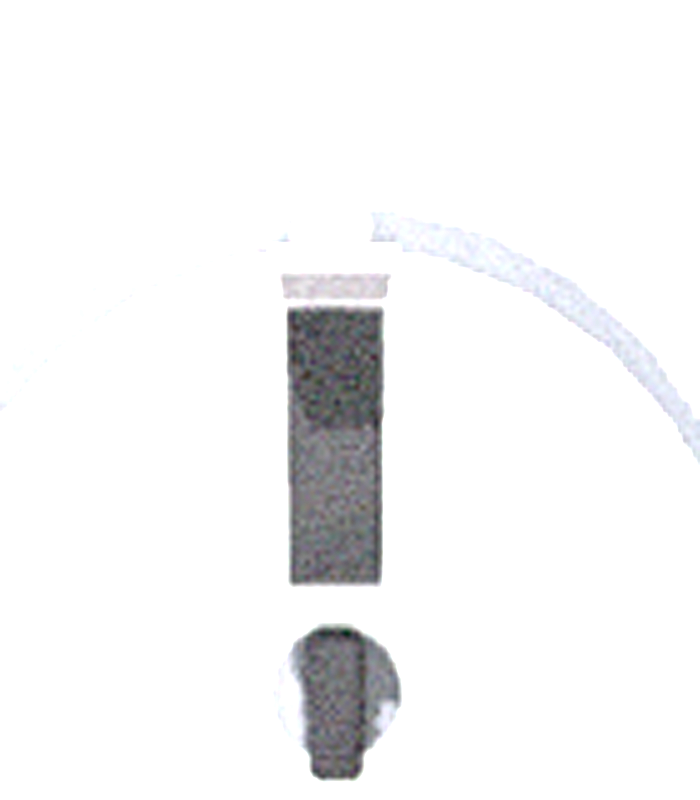

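View pics/s19.png

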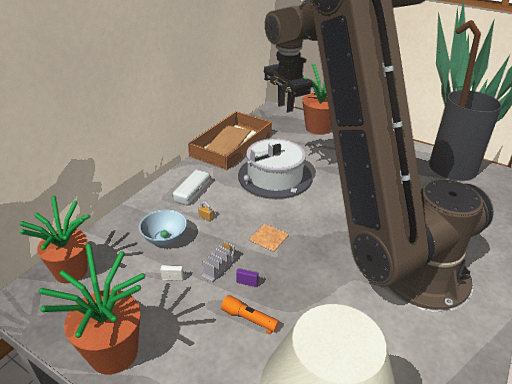

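```bash
python3 - <<'E'
from h import *
crop('w5','w5x',190,330,0,160,5)
cv2.imwrite('pics/w5b.png',cv2.convertScaleAbs(cv2.imread('pics/w5x.png'),alpha=3,beta=0))
im,c=load('w19'); f=lambda p,z:onz(c,(190+p[0]/5,20+p[1]/5),z)
A,B=f((336,585),.099),f((334,305),.099); print(np.degrees(np.arctan2(*(B-A)[[1,0]])))
a=load('side0')[0].astype(int);b=load('s19')[0].astype(int); d=(np.abs(a-b).max(2)>60); d[:,330:]=0
n,l,s,ce=cv2.connectedComponentsWithStats(d.astype(np.uint8)); print([(x[:5].tolist()) for x in s[1:] if x[4]>15])
E
```

```text
62.538740453418725
[[264, 0, 66, 112, 3445], [249, 138, 25, 25, 186], [270, 141, 5, 13, 34], [187, 179, 16, 17, 27], [201, 257, 18, 14, 94], [218, 271, 12, 9, 31]]
```

View pics/w5b.png

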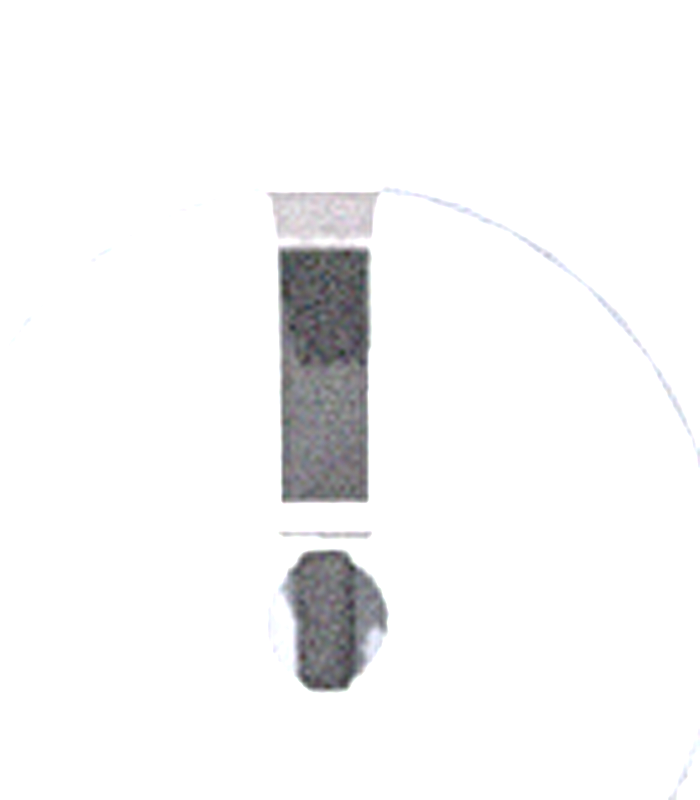

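The flap looks the same as it did when shut before, and the slot is still at about 62.5°. Handing in.

```bash
python3 -c "
from h import *
print(robot.finish_job())"
```

```text
the job is handed in; nothing more can be done
None
```

I turned the cap about 47° by its bar handle until the slot pointed at the ball-topped stud. I then took the black remote out of the rack by its ends, stood it on the cork pad and took it again by its broad faces. I held it in the slot until its lower edge was about 22 to 24 mm below the cap top, then let go. The job was handed in after about 26.6 s, and no verdict was reported.

**Last checks:**
- **Slot direction:** the slot points at about 62.5° against about 62.3° for the stud, and the nose lines up with the ball in the last wrist picture.
- **Flap:** its shading and shadow match the earlier picture of it shut. I judged this by eye; there was no reading of its angle.
- **Remote:** it is gone from the slot and no longer visible. I could not see it inside the closed drum, so its resting place is inferred from the drop.
- **Bystanders:** the side view shows them where they were. The only difference near one was a small patch by the glasses case, which I took to be light or shadow.
- **Arm:** the gripper is well clear of everything, with force readings under 1 N.

**What disagreed or failed:**
- The first move call was refused because I left out `rot`; nothing moved.
- The top and wrist cameras differed by up to about 6 mm on some points. I mostly went with the wrist view and the gripper's own position, and the grasps and the fit in the slot worked.

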